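# Hook the dryer's flap and ease it shut

## Task

Take the hook rod from its rest, put its prong through the ring eye on the free edge of the instrument dryer's raised flap, and with the prong in the ring swing the flap gently shut; press it home on its stop with about 10 N (at least 6 N, never more than 16 N on the dryer) for a moment. Do not touch the dryer or its flap with the gripper or the arm. Then unhook and lay the rod back in both forks of its rest; leave the handset, the lamp wand and the beaker standing where they are.

Things in the scene. Friction and masses are not known exactly. Their poses are not given: they have to be found in the camera images.
- dryer: Cream benchtop instrument dryer, fixed to the counter, body 250 (x) x 240 (y) x 340 high mm, with a frame standing 18 mm out from its -y side, 182 to 323 mm up, against which a top-hung flap shuts. Origin: centre of its underside; z up.
- flap (a joint): Angle of the flap in rad: 0 = hanging plumb, 1.57 = level, out to the dryer's -y; starts 1.2 to 1.55. Closing swings its free edge down and to +y. Rigid stop screws in the frame stop it 0.01 to 0.055 rad short of plumb, different each time: feel for it. Cream plate 170 (along hinge) x 130 x 8 mm, 0.25 kg; stiff hinge, stays where left; takes 0.5 to 2.5 N at the eye.
- hinge (a point): Middle of the flap's hinge axis, which runs along the dryer's x axis; in the dryer's frame at (0, -142, 310) mm. Axes as the dryer's.
- eye (a point): Centre of the purple ring eye on the middle of the flap's free edge, 150 mm from the hinge axis in the flap's mid plane. Hole 23 mm across, bar 6 mm thick; its axis is this point's x, along the hinge, so a prong in it stays free to turn. Site -z points away from the hinge. Shut, it is 24 to 31 mm off the dryer's -y wall, 160 mm up. The 8 mm prong has 7 mm play each way, so it must lead the eye by that.
- rod: Hook rod, loose, 0.16 kg. Purple handle 24 (x) wide, 150 (y) long, 26 (z) high mm, dark end bands; origin: centre of the handle's underside, y towards the hook, z up. A 10 mm steel shaft at z = 13 mm runs on to y = 165 mm, where a straight 8 mm prong turns off along +x. Take it across the handle's middle from above; it balances near there. It tilts in the fingers if gripped lightly.
- tip (a point): Tip of the rod's prong; in the rod's frame at (44, 165, 13) mm. The prong goes in from the ring's -x side (the robot's side); hooked means the tip stands at least 5 mm beyond the ring's centre plane, on its +x side.
- rest: White rod rest, fixed: base 100 x 170 x 10 mm, two forks at y = -55 and +55 mm, each 12 mm thick, with an open slot 32 mm wide flared at the top. Origin: centre of its underside; y along the rod. Slot floor 45 mm up, fork tips 67 mm up. The rod lies level on both slot floors, its y along the rest's y, prong to +x, its origin within 20 mm (level) of the rest's.
- handset: Bystander: white handset with a purple collar, upright in a round 84 mm stand, 165 mm tall, loose. Origin: centre of the underside.
- lamp_wand: Bystander: the same shape with a blue collar, 165 mm tall, loose. Origin: centre of the underside.
- beaker: Bystander: small steel beaker, 66 mm across, 65 mm tall, loose. Origin: centre of the underside.

How it is judged:
On the way, in this order (a step that is already met when the one before it is completed fails the run):
1. the prong is through the ring eye while the flap is still open (x of tip in the frame of eye above 0.005 m and y of tip in the frame of eye between -0.012 and 0.012 m and z of tip in the frame of eye between -0.012 and 0.012 m and value of joint flap above 0.9 rad), for 0.1 s.
2. the flap is home on its stop, pressed there with over 6 N by the prong in the ring (x of tip in the frame of eye above 0.005 m and y of tip in the frame of eye between -0.012 and 0.012 m and z of tip in the frame of eye between -0.012 and 0.012 m and value of joint flap below 0.07 rad and contact force between rod and dryer above 6 N), for 0.2 s.
At the end, for the whole second after the job is handed in: The flap is shut (within 0.07 rad of plumb, which is against its stop wherever that is set) and the rod lies level and at rest in both forks of its rest, its origin within 20 mm of the rest's (level distance), within 5 mm of the slot floor's height and within 0.15 rad of the rest's direction (value of joint flap below 0.07 rad and horizontal distance between rod and rest below 0.02 m and z of rod in the frame of rest between 0.04 and 0.05 m and angle between rod's own z axis and vertical below 0.1 rad and angle between the y axis of rod and the y axis of rest, either way round below 0.15 rad and linear speed of rod below 0.02 m/s); the robot touches nothing.
It fails at once if the rod pulled or pressed on the dryer or its flap with more than 16 N (contact force between rod and dryer above 16 N).
It fails at once if the gripper or the arm touched the dryer or its flap (contact force between any of the fingers, the arm and dryer above 0.5 N).
It fails at once if the flap was slammed (faster than 2.5 rad/s) (velocity of joint flap below -2.5 rad/s).
It fails at once if the handset, the lamp wand or the beaker was shifted more than 20 mm or tipped (distance of any of handset, lamp_wand, beaker from where it was at the start of the episode above 0.02 m or angle between any of handset, lamp_wand, beaker's own z axis and vertical above 0.3 rad).
It also fails if it takes over 64 s, if anything falls off the work surface, if the arm or the gripper's body presses on something with over 40 N, if the wrist force passes 120 N, or if a joint passes its speed limit or range.

## Robot

A 7-joint arm with a two-finger parallel gripper is mounted at the origin on the work surface. World frame = base frame: x ahead of the robot, y to its left, z up, the work surface at z = 0. Lengths are in m, angles in rad, forces in N, time in s.
With the tool pointing down it reaches from about 0.4 to 0.85 m from the base axis. Payload 4.5 kg.
Tool frame: the origin (TCP) lies at the very end of the fingers, on their centre line; the grasp point (between the pads) lies 19 mm behind it; x points along the fingers, z is the direction in which the jaws open and shut, and the axes are right-handed (so a half turn about x gives the same grasp; the last joint's range is limited). The gripper opens to 88 mm and grips with 3 to 60 N. Pads are 18 mm wide; open, the fingers measure 123 mm over their backs; the gripper's body (75 mm by 187 mm) begins 45 mm behind the grasp point.
Start: joints at [1.257, 0.689, -0.195, 1.565, 0.157, 0.902, -0.215], TCP at [0.213, -0.588, 0.239] pointing down, gripper open.
Joint ranges: [-3.01, 3.01], [-0.46, 2.08], [-1.47, 1.51], [0.13, 2.56], [-1, 4.14], [0.04, 2.09], [-2.66, 2.66]. Speed limits (rad/s): [2.57, 2.57, 3.14, 3.14, 3.14, 3.14, 3.14].

## Interface

Orientations are given as a rotation vector (axis times angle).
In Python, from workcell import monitor, snapshot, camera_info, manip gives the robot as it stands.
- The arm moves only by the tool apply_moves, never from a script. Its argument "targets" is a list of rows, each an object of numbers: "dx", "dy", "dz": the shift along the tool's x, y, z each as a share of 0.3 m, from -1 to 1; "yaw": the turn about the tool's x as a share of pi rad, from -1 to 1. A call has 1 to 12 rows; each row shifts and turns the commanded pose from where the row before left it, along the tool's axes as they then stand; what a row does not reach is not made up. A row lasts 1/10 s, in which the tool goes at most 50 mm and 8.59 degrees, less where a joint would pass 70% of its speed; a pose out of reach is approached as far as the arm can. A call with a number of a shift or a turn outside -1 to 1 is refused whole. A call with a gripper value outside its range is refused whole. "claw" is the gripper's target within -1 to 1 (shut at 1, half-way at 0, fully open at -1), set as the call begins (left out, the last holds). The fingers move at their own pace and stop on an object; the grip force is fixed at half the most. Time passes only in rows, so rows that do not move let the fingers close. It gives the time, the measured TCP pose, the force and the opening at its end, in the units of the state.
- monitor.get_state(): the state, without advancing time (a new reading comes with each control period).
- snapshot(name): name is "scene" or "top" or "wrist"; returns (picture, depth): 384x512x3 uint8, red, green, blue; 384x512 float32, m along the optical axis (not along the pixel's ray), 0 where there is no reading.
- camera_info(name): a dict with "fx", "fy", "cx", "cy" (pixels), "k1" (the pictures are not rectified: a ray, as slopes to the right and down, at radius r is drawn at 1 + k1 r^2 times it, then the intrinsics apply), "extrinsics" (4x4, takes a point from world to camera coordinates); the wrist camera has in their place "tool_from_camera" (4x4, takes a point from camera to tool coordinates, whose origin is the TCP and whose axes are the tool frame's). Camera axes: x right, y down, z forward; pixel columns grow to the right and rows downward; lengths in m; the calibration is good to about 2 mm. A picture is of the moment at which its call begins: read the wrist's pose just before it. camera_info takes no time and is no camera call.
- manip.hand_in(): hands the job in, once; it reports no verdict.
The state is a dict: "time_s": time; "joint_positions": joint angles; "qvel": joint speeds; "joint_torque": joint torques, N m; "position": TCP position; "tool_rot": TCP orientation; "force": force on the tool from outside, world axes, zero at the start; "ft_torque": the same for the moment, N m; "finger_gap": opening from 0.0 (shut) to 1.0 (fully open).
Only numpy, scipy, OpenCV 4.12 (cv2) and the standard library are available. Lean on these libraries where they do the work, as an engineer would, in place of code of your own. Each camera call takes 0.05 s, during which the arm holds its last target.

## Working session

There is one attempt and no reset: what is moved stays moved. The work goes in short steps, Python scripts to look and compute and a tool call to move; the robot and the scene stay as the last step left them, time stands still between calls to the robot, and variables do not carry over. Pictures are saved under pics/ and viewed, and the job is handed in when it is done.

Besides the shell and the picture viewer there is one more tool, called after ">>>" by a JSON object that holds its "api" and its "payload". apply_moves: Moves the arm, as the interface text tells. Shift numbers are shares of 0.3 m and turn numbers shares of pi rad, none past 1 either way. Its arguments: {"type":"object","properties":{"targets":{"type":"array","items":{"type":"object","properties":{"dx":{"type":"number"},"dy":{"type":"number"},"dz":{"type":"number"},"yaw":{"type":"number"}}}},"claw":{"type":"number"}},"required":["targets"]}

```bash
ls; mkdir -p pics
cat > h.py <<'E'
import numpy as np, cv2
from workcell import monitor, snapshot, camera_info, manip
from scipy.spatial.transform import Rotation as R
def st():
    s=monitor.get_state(); return s
def pr():
    s=st(); print('t',round(s['time_s'],2),'p',np.round(s['position'],4),'f',np.round(s['force'],2),'tq',np.round(s['ft_torque'],2),'gap',round(s['finger_gap'],3)); print(np.round(R.from_rotvec(s['tool_rot']).as_matrix(),3).tolist(), 'q',np.round(s['joint_positions'],3))
def snap(name,fn):
    s=st(); im,d=snapshot(name); cv2.imwrite('pics/%s.png'%fn,cv2.cvtColor(im,cv2.COLOR_RGB2BGR))
    ci=camera_info(name)
    if name=='wrist':
        T=np.eye(4);T[:3,:3]=R.from_rotvec(s['tool_rot']).as_matrix();T[:3,3]=s['position']
        W=T@np.array(ci['tool_from_camera'])
    else: W=np.linalg.inv(np.array(ci['extrinsics']))
    np.savez('pics/%s.npz'%fn,im=im,d=d,W=W,K=np.array([ci[k] for k in('fx','fy','cx','cy','k1')],float))
    return im,d
def load(fn):
    z=np.load('pics/%s.npz'%fn); return z['im'],z['d'],z['W'],z['K']
def rays(u,v,K):
    xd=(np.asarray(u,float)-K[2])/K[0]; yd=(np.asarray(v,float)-K[3])/K[1]; x,y=xd.copy(),yd.copy()
    for _ in range(20):
        s=1+K[4]*(x*x+y*y); x,y=xd/s,yd/s
    return x,y
def cloud(fn):
    im,d,W,K=load(fn); v,u=np.mgrid[:d.shape[0],:d.shape[1]]
    x,y=rays(u,v,K); P=np.stack([x*d,y*d,d],-1)@W[:3,:3].T+W[:3,3]
    P[d<=0]=np.nan
    return im,P
def proj(p,W,K):
    c=np.linalg.inv(W)@np.append(p,1); x,y=c[:2]/c[2]; s=1+K[4]*(x*x+y*y); return K[0]*x*s+K[2],K[1]*y*s+K[3]
E
python3 - <<'E'
from h import *
pr()
for n in('scene','top','wrist'):
    snap(n,n+'0'); _,_,W,K=load(n+'0'); print(n,np.round(W,3).tolist(),K)
E
```

```text
pics
t 0.0 p [ 0.2127 -0.587   0.2379] f [-0.42 -0.65  0.93] tq [0.   0.07 0.  ] gap 0.999
[[-0.001, 0.94, 0.341], [0.002, 0.341, -0.94], [-1.0, -0.0, -0.002]] q [ 1.257  0.69  -0.195  1.566  0.157  0.903 -0.215]
scene [[-0.819, 0.488, -0.303, 0.969], [0.574, 0.709, -0.409, 0.413], [0.015, -0.509, -0.861, 1.203], [0.0, 0.0, 0.0, 1.0]] [ 3.88569591e+02  3.88569591e+02  2.57850105e+02  1.87725325e+02
 -6.06159670e-02]
top [[-0.041, -0.972, 0.232, 0.383], [-0.999, 0.038, -0.016, -0.08], [0.006, -0.232, -0.973, 1.259], [0.0, 0.0, 0.0, 1.0]] [ 4.46530981e+02  4.46530981e+02  2.53190283e+02  1.89432462e+02
 -7.31593911e-02]
wrist [[0.341, -0.896, -0.286, 0.287], [-0.94, -0.325, -0.103, -0.561], [-0.001, 0.303, -0.953, 0.384], [0.0, 0.0, 0.0, 1.0]] [2.81818959e+02 2.81818959e+02 2.60941045e+02 1.90654889e+02
 1.34616001e-02]
```

View pics/scene0.png

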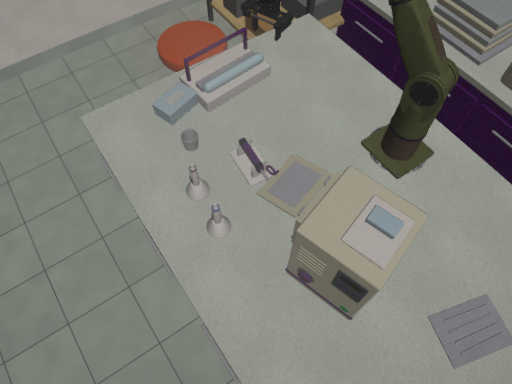

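View pics/top0.png

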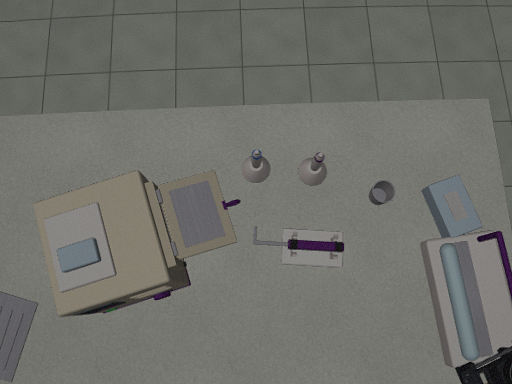

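View pics/wrist0.png

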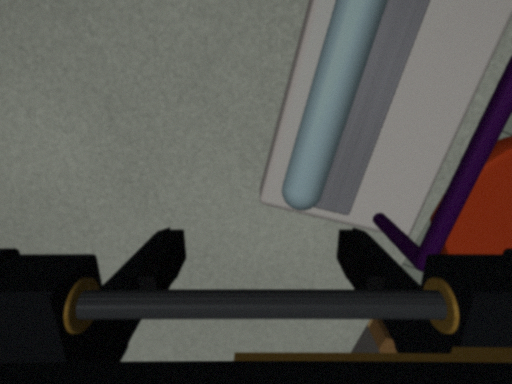

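Run:
```python
from h import *
im=cv2.imread('pics/top0.png')
c=im[140:300,140:360]; c=cv2.convertScaleAbs(c,alpha=1.8); cv2.imwrite('pics/topc.png',cv2.resize(c,None,fx=3.6,fy=3.6,interpolation=cv2.INTER_CUBIC))
im,P=cloud('top0')
for n,(u,v) in dict(top=(110,230),flapA=(170,190),flapB=(225,190),flapC=(195,245),eye=(232,204),band=(293,244),mid=(316,245),end=(340,246),shaft=(270,243),pr=(255,232),beaker=(381,192),rest=(320,262)).items():
    q=P[v-2:v+3,u-2:u+3].reshape(-1,3); print(n,np.round(P[v,u],4),np.round(np.nanmedian(q,0),4))
```

```text
top [0.5261 0.2064 0.3405] [0.5261 0.2058 0.3405]
flapA [0.6138 0.0859 0.3121] [0.6138 0.0859 0.3118]
flapB [ 0.6833 -0.0189  0.002 ] [ 6.833e-01 -1.880e-02  5.000e-04]
flapC [0.4923 0.0333 0.3075] [0.492  0.0333 0.3092]
eye [ 0.5844 -0.0472  0.278 ] [ 0.5833 -0.0463  0.2796]
band [ 0.5116 -0.1988  0.0744] [ 0.512  -0.1991  0.0704]
mid [ 0.5069 -0.2607  0.0689] [ 0.5069 -0.2607  0.0709]
end [ 0.5013 -0.3244  0.0709] [ 0.5013 -0.3244  0.0715]
shaft [ 0.518  -0.1384  0.0636] [ 0.5195 -0.1386  0.0614]
pr [ 0.5498 -0.0996  0.0594] [ 0.552  -0.0996  0.0594]
beaker [ 0.659  -0.4713  0.0044] [ 0.659  -0.4712  0.0054]
rest [ 0.4656 -0.278   0.0063] [ 0.4654 -0.2778  0.01  ]
```

View pics/topc.png

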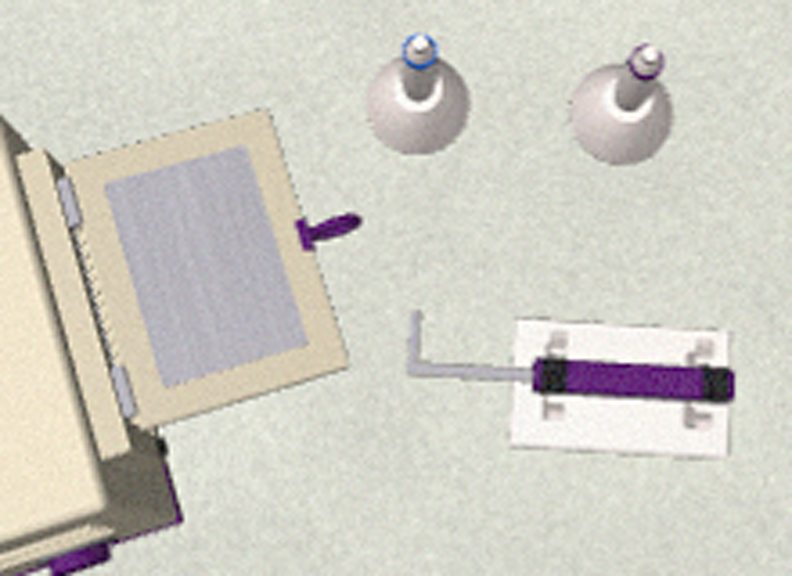

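Run:
```python
from h import *
im,P=cloud('top0')
hsv=cv2.cvtColor(im,cv2.COLOR_RGB2HSV)
for cam in('top0','scene0'):
    im,P=cloud(cam); hsv=cv2.cvtColor(im,cv2.COLOR_RGB2HSV)
    Z=P[...,2]
    m=(Z>0.325)&(Z<0.352)&(P[...,1]>0)&(P[...,0]>0.2)&(P[...,0]<0.8)
    q=P[m]
    r=cv2.minAreaRect(q[:,:2].astype(np.float32)*1000); print(cam,'top',r,m.sum(), np.median(q[:,2]))
# flap
    yaw=np.radians(15); 
    pur=(hsv[...,0]>125)&(hsv[...,0]<165)&(hsv[...,1]>110)
    e=pur&(Z>0.2)&(Z<0.36)&(P[...,1]<0.0)&(P[...,1]>-0.15)&(P[...,0]<0.7)&(P[...,0]>.4)
    vv,uu=np.where(e); print('eye px',uu.min() if len(uu) else 0,uu.max() if len(uu) else 0,vv.min() if len(uu) else 0,vv.max() if len(uu) else 0,len(uu)); print(np.round(np.percentile(P[e],[5,50,95],axis=0),4))
    h=pur&(Z<0.12)&(Z>0.05)&(P[...,1]<-0.12)&(P[...,1]>-.36)&(P[...,0]>.4)&(P[...,0]<.6); 
    if h.sum()>5:
        print('handle',np.round(P[h].mean(0),4), cv2.minAreaRect(P[h][:,:2].astype(np.float32)*1000), np.median(P[h][:,2]))
```

```text
top0 top ((507.12738037109375, 220.90673828125), (250.60755920410156, 258.03875732421875), 16.06623077392578) 12153 0.34069434936008847
eye px 222 239 200 208 73
[[ 0.5743 -0.0599  0.2787]
 [ 0.5834 -0.0438  0.2992]
 [ 0.5876 -0.0283  0.3074]]
handle [ 0.5065 -0.2592  0.0711] ((506.5955810546875, -259.3778076171875), (147.18504333496094, 23.030099868774414), 83.85169982910156) 0.07119737607675236
scene0 top ((508.1501770019531, 221.85379028320312), (252.23504638671875, 259.5765380859375), 15.785139083862305) 7702 0.3417862880347027
eye px 0 0 0 0 0Traceback (most recent call last):
  File "<stdin>", line 14, in <module>
    return _quantile_unchecked(
        a, q, axis, out, overwrite_input, method, keepdims, weights)
    return _ureduce(a,
                    func=_quantile_ureduce_func,
    ...<5 lines>...
                    overwrite_input=overwrite_input,
                    method=method)
    r = func(a, **kwargs)
    result = _quantile(arr,
                       quantiles=q,
    ...<2 lines>...
                       out=out,
                       weights=wgt)
    slices_having_nans = np.isnan(arr[-1, ...])
                                  ~~~^^^^^^^^^
IndexError: index -1 is out of bounds for axis 0 with size 0
```

Run:
```python
from h import *
for cam in('top0','scene0'):
    im,P=cloud(cam); Z=P[...,2]
    m=(Z>0.334)&(Z<0.35)&(P[...,1]>0)&(P[...,0]>0.2)&(P[...,0]<0.8)
    r=cv2.minAreaRect(P[m][:,:2].astype(np.float32)*1000); print(cam,'top',r,m.sum())
    yaw=np.radians(16); ex=np.array([np.cos(yaw),np.sin(yaw),0]); ey=np.array([-np.sin(yaw),np.cos(yaw),0])
    O=np.array([.508,.221,0]); L=(P-O); lx=L@ex; ly=L@ey
    f=(abs(lx)<.07)&(ly<-.16)&(ly>-.262)&(Z>.2)&(Z<.36)
    q=P[f]; 
    c=q.mean(0); 
    for _ in range(4):
        c=q.mean(0); n=np.linalg.svd(q-c,full_matrices=False)[2][2]; n*=np.sign(n[2]); q=q[abs((q-c)@n)<.006]
    print(len(q),'n',n,'res',np.std((q-c)@n),'ang from horiz',np.arccos(n[2]),'yaw',np.degrees(np.arctan2(n[0],-n[1])),'c',c)
    f=(abs((P-c)@n)<.006)&(abs(lx)<.15)&(ly<-.155)&(ly>-.272)
    ff=f&(ly<-.16)&(ly>-.255)
    r=cv2.minAreaRect(np.stack([lx[ff],ly[ff]],-1).astype(np.float32)*1000); print('flap lx extents',np.percentile(lx[ff],[.5,99.5]), r)
    for lo in (-.16,-.2,-.24):
        g=f&(ly<lo)&(ly>lo-.015); print(lo,np.round([lx[g].min(),lx[g].max(),np.nanmedian(Z[g])],4))
    for n,(x0,x1,y0,y1,zl) in dict(standA=(.6,.8,-.2,-.05,.01),standB=(.6,.8,-.32,-.2,.01),beak=(.6,.75,-.52,-.42,.03)).items():
        w=(P[...,0]>x0)&(P[...,0]<x1)&(P[...,1]>y0)&(P[...,1]<y1)&(Z>zl)&(Z<.2)
        print(n,cv2.minEnclosingCircle(P[w][:,:2].astype(np.float32)*1000),Z[w].max()) if w.sum() else 0
    rm=(P[...,0]>.4)&(P[...,0]<.6)&(P[...,1]>-.4)&(P[...,1]<-.12)&(Z>.006)&(Z<.014)
    print('rest',cv2.minAreaRect(P[rm][:,:2].astype(np.float32)*1000))
```

```text
top0 top ((504.850830078125, 229.4783172607422), (250.41600036621094, 238.9177703857422), 15.905765533447266) 10607
2973 n [ 0.04063514 -0.13675592  0.98977099] res 0.0017406017438853629 ang from horiz 0.1431537730028243 yaw 16.54859432707908 c [0.56472428 0.01828113 0.30454457]
flap lx extents [-0.08579239  0.08275227] ((-0.942840576171875, -207.51687622070312), (170.81887817382812, 94.94298553466797), 0.006263097282499075)
-0.16 [-0.0864  0.0845  0.3103]
-0.2 [-0.0861  0.0834  0.3049]
-0.24 [-0.086   0.0833  0.2988]
standA ((741.6409912109375, -111.00151824951172), 41.476463317871094) 0.16904752703347015
standB ((728.0950927734375, -274.6910400390625), 42.11008071899414) 0.1689311526779882
beak ((648.2907104492188, -459.4454650878906), 33.32244873046875) 0.0711735068125825
rest ((500.4720153808594, -261.4078063964844), (198.5468292236328, 270.7223205566406), 2.1921629905700684)
scene0 top ((505.8087158203125, 229.9904327392578), (251.89981079101562, 242.05999755859375), 15.445773124694824) 6293
1565 n [ 0.04211101 -0.13500435  0.98994974] res 0.0016241083174276937 ang from horiz 0.14189530655784943 yaw 17.323918923343303 c [0.56835971 0.01983708 0.30610975]
flap lx extents [-0.08350702  0.08526748] ((-0.16341400146484375, -207.435302734375), (94.75198364257812, 172.73568725585938), 89.93058013916016)
-0.16 [-0.0843  0.086   0.3116]
-0.2 [-0.0858  0.0858  0.3062]
-0.24 [-0.0848  0.0862  0.3004]
standA ((735.8349609375, -116.12317657470703), 52.964263916015625) 0.17201152968514744
standB ((731.3949584960938, -268.9734191894531), 40.29310607910156) 0.16877842945199717
beak ((647.9151611328125, -460.0324401855469), 34.628265380859375) 0.0717462358361396
rest ((499.3652648925781, -266.1609191894531), (266.90960693359375, 195.97650146484375), 89.5140151977539)
```

>>> {"api": "apply_moves", "payload": {"targets": [{"dy":0.12,"dz":-0.064},{"dy":0.12,"dz":-0.064},{"dy":0.12,"dz":-0.064},{"dy":0.12,"dz":-0.064},{"dy":0.12,"dz":-0.064},{"dy":0.12,"dz":-0.064},{"dy":0.12,"dz":-0.064},{"dy":0.12,"dz":-0.064},{"dy":0.12,"dz":-0.064},{"dy":0.12,"dz":-0.064},{"dy":0.06,"dz":-0.03}], "claw": -1}}

```text
invalid input
```

>>> {"api": "apply_moves", "payload": {"targets": [{"yaw":-0.045},{"yaw":-0.045},{"yaw":-0.045},{"yaw":-0.045},{"yaw":-0.045},{"yaw":-0.045},{"yaw":-0.045},{"yaw":-0.041},{}]}}

```text
invalid input
```

Run:
```python
from h import *
pr(); snap('wrist','w1')
```

```text
t 0.15 p [ 0.2128 -0.5872  0.2381] f [0.05 0.08 0.19] tq [0.08 0.01 0.03] gap 1.0
[[-0.001, 0.94, 0.341], [0.001, 0.341, -0.94], [-1.0, -0.0, -0.001]] q [ 1.257  0.69  -0.195  1.566  0.157  0.902 -0.215]
```

View pics/w1.png

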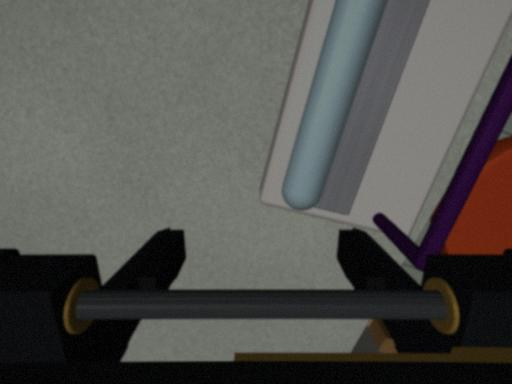

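>>> {"api": "apply_moves", "payload": {"targets": [{"dx":0,"dy":0.12,"dz":-0.064,"yaw":0},{"dx":0,"dy":0.12,"dz":-0.064,"yaw":0},{"dx":0,"dy":0.12,"dz":-0.064,"yaw":0},{"dx":0,"dy":0.12,"dz":-0.064,"yaw":0},{"dx":0,"dy":0.12,"dz":-0.064,"yaw":0},{"dx":0,"dy":0.12,"dz":-0.064,"yaw":0},{"dx":0,"dy":0.12,"dz":-0.064,"yaw":0},{"dx":0,"dy":0.12,"dz":-0.064,"yaw":0},{"dx":0,"dy":0.12,"dz":-0.064,"yaw":0},{"dx":0,"dy":0.12,"dz":-0.064,"yaw":0},{"dx":0,"dy":0.06,"dz":-0.03,"yaw":0}], "claw": -1}}

```text
time_s: 1.3
position: [0.5028, -0.2654, 0.2387]
tool_rot: [0.947, 1.356, -0.943]
force: [0.3, 0.0, 0.1]
finger_gap: 1.001
```

>>> {"api": "apply_moves", "payload": {"targets": [{"dx":0,"dy":0,"dz":0,"yaw":-0.045},{"dx":0,"dy":0,"dz":0,"yaw":-0.045},{"dx":0,"dy":0,"dz":0,"yaw":-0.045},{"dx":0,"dy":0,"dz":0,"yaw":-0.045},{"dx":0,"dy":0,"dz":0,"yaw":-0.045},{"dx":0,"dy":0,"dz":0,"yaw":-0.045},{"dx":0,"dy":0,"dz":0,"yaw":-0.045},{"dx":0,"dy":0,"dz":0,"yaw":-0.041},{"dx":0,"dy":0,"dz":0,"yaw":0}]}}

```text
time_s: 2.2
position: [0.4997, -0.2699, 0.2385]
tool_rot: [0.083, 1.57, -0.082]
force: [0.2, 0.1, -0.2]
finger_gap: 0.999
```

Run:
```python
from h import *
pr(); snap('wrist','w1')
```

```text
t 2.2 p [ 0.4997 -0.2699  0.2385] f [ 0.18  0.06 -0.19] tq [-0.06 -0.14  0.02] gap 0.999
[[-0.0, 0.104, 0.995], [0.001, 0.995, -0.104], [-1.0, 0.001, -0.0]] q [ 0.698  0.644 -0.481  1.732  0.375  0.858 -0.053]
```

View pics/w1.png

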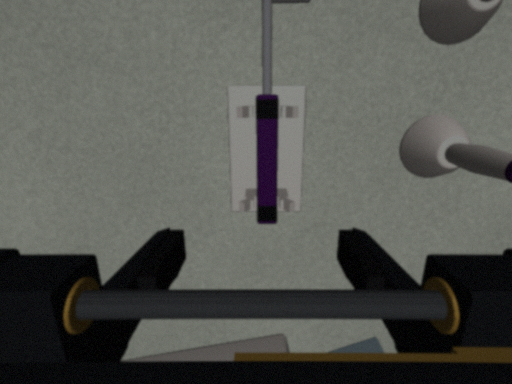

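Run:
```python
from h import *
im,P=cloud('w1'); Z=P[...,2]
# handle top points incl. bands
m=(Z>.06)&(Z<.08)&(abs(P[...,0]-.505)<.04)&(P[...,1]>-.36)&(P[...,1]<-.17)
r=cv2.minAreaRect(P[m][:,:2].astype(np.float32)*1000); print(r,np.median(Z[m]))
q=P[m][:,:2]; c=q.mean(0); d=np.linalg.svd(q-c,full_matrices=False)[2][0]; d*=np.sign(d[1]); print(c,'yaw',np.degrees(np.arctan2(-d[0],d[1])))
rm=(abs(P[...,0]-.5)<.12)&(abs(P[...,1]+.26)<.15)&(Z>.005)&(Z<.02)
hsv=cv2.cvtColor(im,cv2.COLOR_RGB2HSV); rm=rm&(hsv[...,2]>np.percentile(hsv[...,2][rm],60))
mk=np.zeros(Z.shape,np.uint8); mk[85:213,228:306]=1; rm&=mk>0
print('rest',cv2.minAreaRect(P[rm][:,:2].astype(np.float32)*1000))
for v in (20,50,80):
    row=P[v,240:295]; print(v,np.round(row[(row[:,2]>.045)],4).mean(0))
s=(Z>.045)&(Z<.075)&(P[...,1]>-.13)&(P[...,1]<-.06)&(abs(P[...,0]-.54)<.06); print('prong x',P[s][:,0].min(),P[s][:,0].max(),P[s][:,1].min(),P[s][:,1].max(),np.median(P[s][:,2]))
```

```text
((507.8748779296875, -252.06491088867188), (163.82257080078125, 66.53681182861328), 84.41828155517578) 0.07026080748494828
[ 0.50762559 -0.2511906 ] yaw -5.3512633363529485
rest ((508.29571533203125, -256.23223876953125), (163.2001190185547, 92.0787124633789), 84.35552978515625)
20 [ 0.52113333 -0.11592222  0.0613    ]
50 [ 0.51844444 -0.14291111  0.06172222]
80 [ 0.5156     -0.17155556  0.06174444]
prong x 0.5157166236492827 0.5663835924931409 -0.12986674509754226 -0.09787648149293837 0.0610956399703958
```

>>> {"api": "apply_moves", "payload": {"targets": [{"dx":0,"dy":0.0373,"dz":0.0223,"yaw":-0.002},{"dx":0.13,"dy":0,"dz":0,"yaw":0},{"dx":0.13,"dy":0,"dz":0,"yaw":0},{"dx":0.13,"dy":0,"dz":0,"yaw":0},{"dx":0.1,"dy":0,"dz":0,"yaw":0},{"dx":0.07,"dy":0,"dz":0,"yaw":0},{"dx":0.05,"dy":0,"dz":0,"yaw":0},{"dx":0.05,"dy":0,"dz":0,"yaw":0},{"dx":0,"dy":0,"dz":0,"yaw":0},{"dx":0,"dy":0,"dz":0,"yaw":0}]}}

```text
time_s: 3.25
position: [0.5082, -0.2589, 0.0409]
tool_rot: [0.077, 1.569, -0.077]
force: [-0.5, -0.4, 0.3]
finger_gap: 1.001
```

Run:
```python
from h import *
pr(); snap('wrist','w2')
```

```text
t 3.25 p [ 0.5082 -0.2589  0.0409] f [-0.54 -0.36  0.34] tq [-0.07 -0.08  0.03] gap 1.001
[[0.0, 0.098, 0.995], [-0.0, 0.995, -0.098], [-1.0, -0.0, 0.0]] q [ 0.56   0.927 -0.292  1.856  0.57   0.441 -0.242]
```

View pics/w2.png

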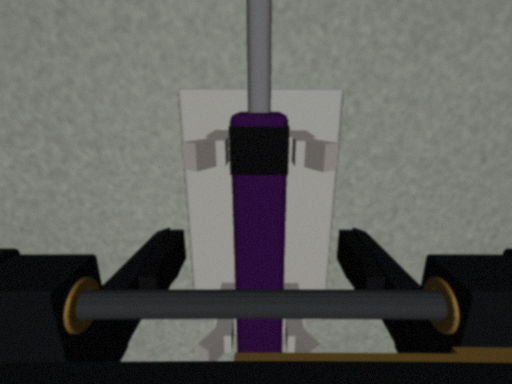

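>>> {"api": "apply_moves", "payload": {"targets": [{"dx":0,"dy":0,"dz":0,"yaw":0},{"dx":0,"dy":0,"dz":0,"yaw":0},{"dx":0,"dy":0,"dz":0,"yaw":0},{"dx":0,"dy":0,"dz":0,"yaw":0},{"dx":0,"dy":0,"dz":0,"yaw":0},{"dx":0,"dy":0,"dz":0,"yaw":0},{"dx":0,"dy":0,"dz":0,"yaw":0},{"dx":0,"dy":0,"dz":0,"yaw":0},{"dx":0,"dy":0,"dz":0,"yaw":0},{"dx":0,"dy":0,"dz":0,"yaw":0}], "claw": 1}}

```text
time_s: 4.3
position: [0.5077, -0.2594, 0.0407]
tool_rot: [0.077, 1.569, -0.077]
force: [0.8, 0.1, 0.2]
finger_gap: 0.269
```

Run:
```python
from h import *
pr()
```

```text
t 4.3 p [ 0.5077 -0.2594  0.0407] f [0.81 0.08 0.16] tq [-0.   -0.03 -0.02] gap 0.269
[[-0.0, 0.098, 0.995], [-0.0, 0.995, -0.098], [-1.0, -0.0, -0.0]] q [ 0.561  0.928 -0.292  1.857  0.57   0.441 -0.242]
```

>>> {"api": "apply_moves", "payload": {"targets": [{"dx":-0.06,"dy":0,"dz":0,"yaw":0},{"dx":-0.1,"dy":0,"dz":0,"yaw":0},{"dx":-0.1,"dy":-0.03,"dz":0,"yaw":0},{"dx":-0.1,"dy":-0.03,"dz":0,"yaw":0},{"dx":-0.1,"dy":-0.03,"dz":0,"yaw":0},{"dx":-0.1,"dy":-0.03,"dz":0,"yaw":0},{"dx":-0.1,"dy":-0.01,"dz":0,"yaw":0},{"dx":-0.08,"dy":0,"dz":0,"yaw":0},{"dx":-0.03,"dy":0,"dz":0,"yaw":0},{"dx":0,"dy":0,"dz":0,"yaw":0}]}}

```text
time_s: 5.3
position: [0.5042, -0.2982, 0.2724]
tool_rot: [0.076, 1.568, -0.078]
force: [0.5, 0.1, -2.2]
finger_gap: 0.271
```

>>> {"api": "apply_moves", "payload": {"targets": [{"dx":0,"dy":0,"dz":0,"yaw":-0.03},{"dx":0,"dy":0,"dz":0,"yaw":-0.03},{"dx":0,"dy":0,"dz":0,"yaw":-0.03},{"dx":0,"dy":0,"dz":0,"yaw":-0.03},{"dx":0,"dy":0,"dz":0,"yaw":0},{"dx":0,"dy":0,"dz":0,"yaw":0}]}}

```text
time_s: 5.9
position: [0.5032, -0.2979, 0.2703]
tool_rot: [-0.216, 1.562, 0.219]
force: [-0.3, 0.5, -1.6]
finger_gap: 0.27
```

Run:
```python
from h import *
pr(); snap('wrist','w3'); snap('top','t3'); pr()
im=cv2.imread('pics/t3.png')
c=im[140:300,140:360]; c=cv2.convertScaleAbs(c,alpha=1.8); cv2.imwrite('pics/t3c.png',cv2.resize(c,None,fx=3.6,fy=3.6,interpolation=cv2.INTER_CUBIC))
```

```text
t 5.9 p [ 0.5032 -0.2979  0.2703] f [-0.34  0.48 -1.62] tq [-0.05 -0.15  0.03] gap 0.27
[[-0.002, -0.273, 0.962], [0.001, 0.962, 0.273], [-1.0, 0.002, -0.002]] q [ 0.807  0.653 -0.616  1.637  0.431  0.994  0.325]
t 6.0 p [ 0.5036 -0.298   0.271 ] f [-0.18  0.28 -2.26] tq [-0.05 -0.11  0.02] gap 0.272
[[-0.001, -0.274, 0.962], [0.0, 0.962, 0.274], [-1.0, 0.001, -0.001]] q [ 0.807  0.652 -0.616  1.637  0.431  0.994  0.326]
```

View pics/w3.png

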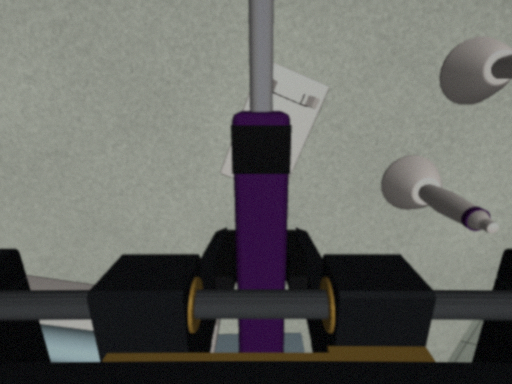

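View pics/t3c.png

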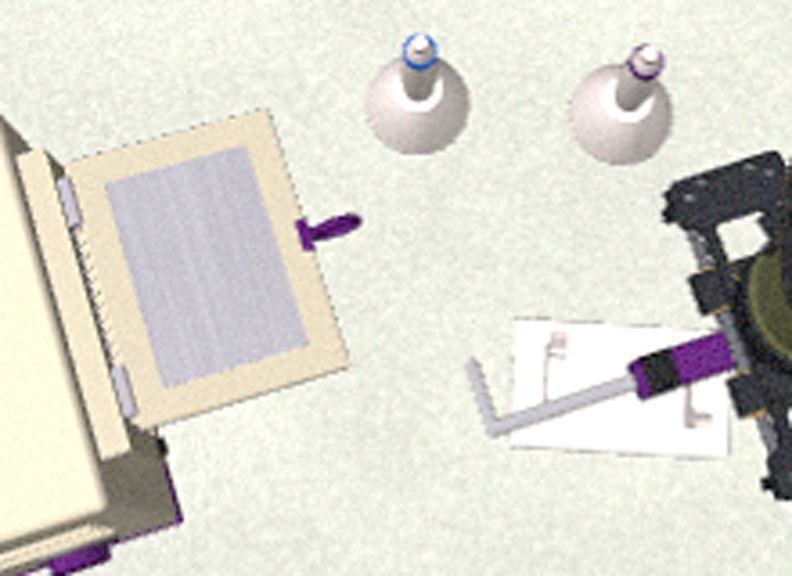

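Run:
```python
from h import *
im,P=cloud('t3'); _,_,W,K=load('t3'); Z=P[...,2]
yaw=np.radians(15.9); ex=np.array([np.cos(yaw),np.sin(yaw),0]); ey=np.array([-np.sin(yaw),np.cos(yaw),0]); ez=np.array([0,0,1.])
O=np.array([.5052,.2297,0])
s=st(); p=np.array(s['position'])
pred_corner=p+0.165*ey+np.array([0,0,.0173]); 
L=P-p
a=L@ex;b=L@ey;c=L[...,2]
m=(b>.10)&(b<.2)&(a>-.03)&(a<.07)&(c>-.03)&(c<.06)
sh=m&(abs(a)<.015)&(b<.155); pg=m&(a>.012)
for n,k in(('shaft',sh),('prong',pg)):
    print(n,k.sum(),np.round([np.nanmean(a[k]),np.nanmean(b[k]),np.nanmean(c[k])],4),'a',a[k].min(),a[k].max(),'b',b[k].min(),b[k].max())
q=np.stack([a[pg],b[pg]],-1); print('prong slope',np.degrees(np.polyfit(a[pg],b[pg],1)[0]))
print('shaft slope xy/ z',np.degrees(np.polyfit(b[sh],a[sh],1)[0]),np.degrees(np.polyfit(b[sh],c[sh],1)[0]))
# eye
hsv=cv2.cvtColor(im,cv2.COLOR_RGB2HSV)
pur=(hsv[...,0]>125)&(hsv[...,0]<165)&(hsv[...,1]>110)
D=P-O; da=D@ex; db=D@ey
e=pur&(Z>.24)&(Z<.32)&(db<-.265)&(db>-.33)&(abs(da)<.06)
k=e&(db<-.28)
print('eye dryer frame',k.sum(),np.round(np.percentile(np.stack([da[k],db[k],Z[k]],-1),[3,50,97],axis=0),4))
print('tip in dryer now', (p-O)@ex,(p-O)@ey)
th=1.428; eye=O-ey*(.142+.15*np.sin(th))+ez*(.31-.15*np.cos(th)); print('eye',eye,proj(eye,W,K),proj(eye+ez*.0175,W,K)); vv,uu=np.where(k); print(uu.min(),uu.max(),vv.min(),vv.max(), uu.mean(),vv.mean())
```

```text
shaft 119 [-0.001   0.1277  0.0211] a -0.005705126835005323 0.0039681349215047205 b 0.10076740904000894 0.1546426473167994
prong 52 [0.0269 0.1641 0.0199] a 0.012541303797473277 0.042025013232834224 b 0.15989349402775846 0.16788867176128197
prong slope -1.0030076141184396
shaft slope xy/ z 0.0376067307282283 0.0030937525414670925
eye dryer frame 43 [[-0.0031 -0.3024  0.2785]
 [-0.0009 -0.2923  0.3024]
 [ 0.0016 -0.2813  0.3085]]
tip in dryer now -0.14613825473517258 -0.5070387018361596
eye [ 0.58477783 -0.04966016  0.28865327] (np.float64(232.91016335804542), np.float64(202.8231497566006)) (np.float64(232.60577669119837), np.float64(201.1938011079242))
229 239 200 205 233.51162790697674 202.30232558139534
```

>>> {"api": "apply_moves", "payload": {"targets": [{"dx":0,"dy":0.04,"dz":0.05,"yaw":0},{"dx":0,"dy":0.05,"dz":0.06,"yaw":0},{"dx":0,"dy":0.05,"dz":0.06,"yaw":0},{"dx":0,"dy":0.03,"dz":0.035,"yaw":0},{"dx":0,"dy":0,"dz":0,"yaw":0},{"dx":0,"dy":0,"dz":0,"yaw":0}]}}

```text
time_s: 6.6
position: [0.5484, -0.2331, 0.2715]
tool_rot: [-0.219, 1.561, 0.217]
force: [0.3, 0.2, -1.8]
finger_gap: 0.265
```

```bash
cat > m.py <<'E'
from h import *
import sys
pr()
yaw=np.radians(15.9); ex=np.array([np.cos(yaw),np.sin(yaw),0]); ey=np.array([-np.sin(yaw),np.cos(yaw),0]); ez=np.array([0,0,1.])
O=np.array([.5052,.2297,0])
def dry(s=None):
    p=np.array(st()['position']); return np.array([(p-O)@ex,(p-O)@ey,p[2]])
def rep():
    d=dry(); print('TCP dryer',np.round(d,4),'tip',np.round(d+[.043,.164,.0165],4)); f=np.array(st()['force']); print('force dryer',np.round([f@ex,f@ey,f[2]],2))
if __name__=='__main__':
    rep()
    if len(sys.argv)>1:
        fn=sys.argv[1]; snap('top',fn); snap('scene',fn+'s')
        im=cv2.imread('pics/%s.png'%fn)[160:280,160:320]; cv2.imwrite('pics/%sc.png'%fn,cv2.resize(cv2.convertScaleAbs(im,alpha=1.8),None,fx=5,fy=5,interpolation=cv2.INTER_CUBIC))
        im=cv2.imread('pics/%ss.png'%fn)[120:240,220:380]; cv2.imwrite('pics/%ssc.png'%fn,cv2.resize(cv2.convertScaleAbs(im,alpha=1.5),None,fx=5,fy=5,interpolation=cv2.INTER_CUBIC))
E
python3 m.py t4
```

```text
t 6.6 p [ 0.5484 -0.2331  0.2715] f [ 0.35  0.17 -1.83] tq [-0.07 -0.11 -0.04] gap 0.265
[[-0.001, -0.274, 0.962], [-0.001, 0.962, 0.274], [-1.0, -0.001, -0.001]] q [ 0.665  0.664 -0.606  1.604  0.429  1.011  0.204]
TCP dryer [-0.0852 -0.457   0.2715] tip [-0.0422 -0.293   0.288 ]
force dryer [ 0.38  0.06 -1.83]
```

View pics/t4c.png

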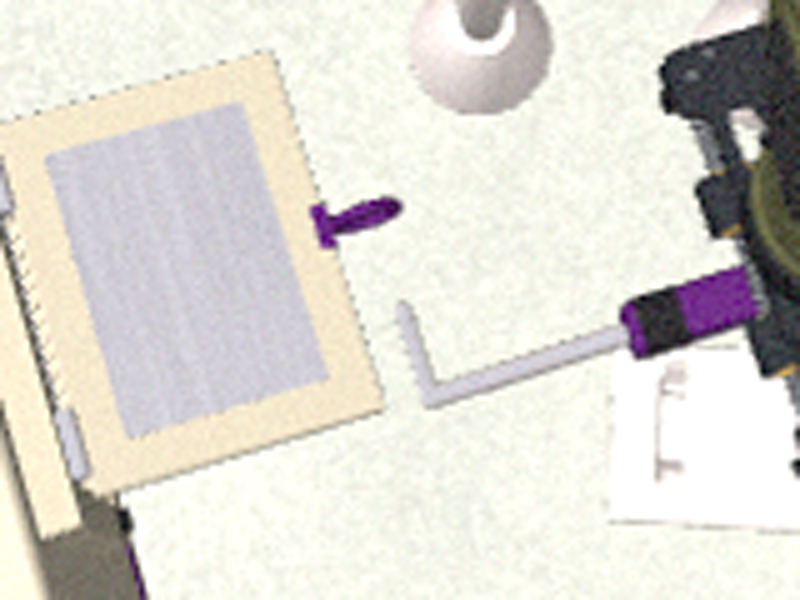

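View pics/t4sc.png

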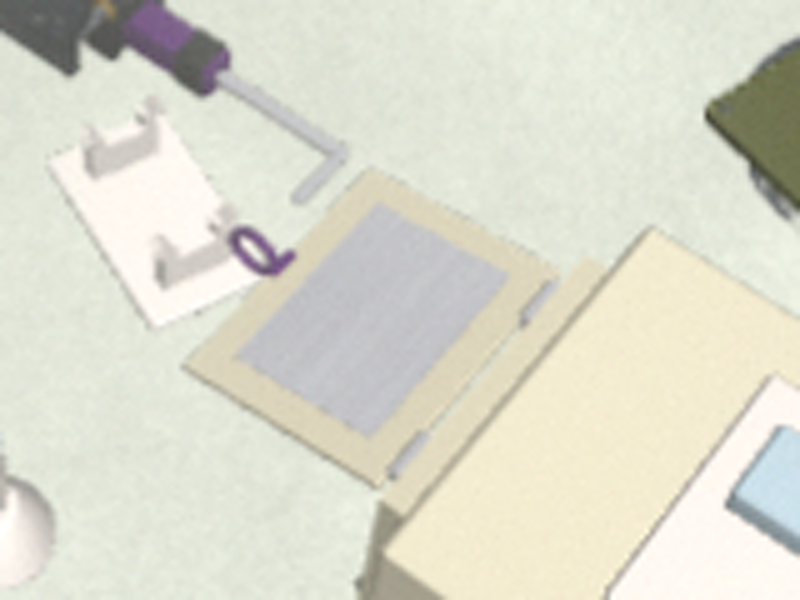

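```bash
cat > ov.py <<'E'
from m import *
def overlay(fn,out,c0,eye,tip,sc=16,w=48,h=36):
    im,d,W,K=load(fn); u0,v0=c0
    crop=cv2.cvtColor(im[v0:v0+h,u0:u0+w],cv2.COLOR_RGB2BGR); big=cv2.resize(cv2.convertScaleAbs(crop,alpha=1.6),None,fx=sc,fy=sc,interpolation=cv2.INTER_CUBIC)
    tw=lambda q:O+q[0]*ex+q[1]*ey+q[2]*ez
    def P(q):
        u,v=proj(tw(q),W,K); return int((u-u0+.5)*sc),int((v-v0+.5)*sc)
    for r,col in((.0115,(0,255,255)),(.0175,(0,255,0))):
        pts=np.array([P(np.array(eye)+[0,r*np.cos(t),r*np.sin(t)]) for t in np.linspace(0,2*np.pi,60)]); cv2.polylines(big,[pts],True,col,1)
    if tip is not None:
        for s in(-.004,.004):
            cv2.line(big,P(np.array(tip)+[0,s,0]),P(np.array(tip)+[-.044,s,0]),(255,128,0),1)
        cv2.line(big,P(tip),P(np.array(tip)+[.06,0,0]),(0,0,255),1)
    cv2.imwrite('pics/%s.png'%out,big)
E
python3 - <<'E'
from ov import *
d=dry(); tip=d+[.043,.164,.0165]; eye=(-.001,-.2905,.2887)
overlay('t4','o4',(214,192),eye,tip); overlay('t4s','o4s',(260,145),eye,tip)
E
```

```text
t 6.7 p [ 0.548  -0.234   0.2715] f [ 0.02 -0.01 -3.05] tq [-0.05 -0.06  0.02] gap 0.27
[[-0.001, -0.273, 0.962], [-0.001, 0.962, 0.273], [-1.0, -0.001, -0.002]] q [ 0.666  0.664 -0.606  1.604  0.429  1.011  0.204]
```

View pics/o4.png

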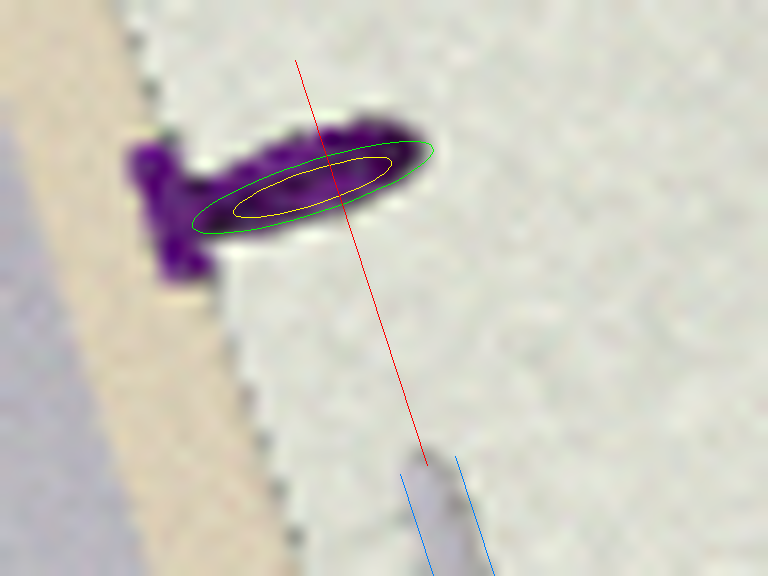

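View pics/o4s.png

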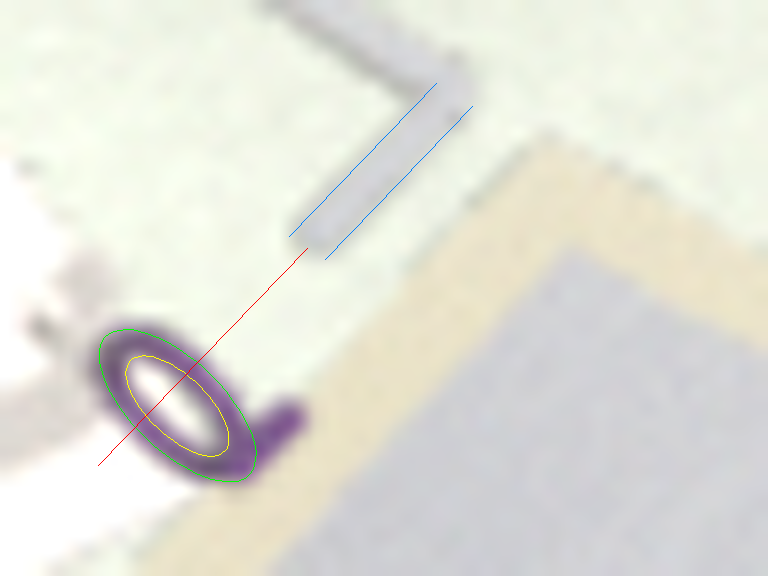

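>>> {"api": "apply_moves", "payload": {"targets": [{"dx":0,"dy":0.01,"dz":0,"yaw":0},{"dx":0,"dy":0,"dz":0.03,"yaw":0},{"dx":0,"dy":0,"dz":0.03,"yaw":0},{"dx":0,"dy":0,"dz":0.03,"yaw":0},{"dx":0,"dy":0,"dz":0.03,"yaw":0},{"dx":0,"dy":0,"dz":0,"yaw":0}]}}

```text
time_s: 7.3
position: [0.5845, -0.2182, 0.2716]
tool_rot: [-0.219, 1.558, 0.221]
force: [0.5, 0.7, -2.0]
finger_gap: 0.267
```

```bash
python3 m.py
```

```text
t 7.3 p [ 0.5845 -0.2182  0.2716] f [ 0.49  0.67 -2.04] tq [-0.08 -0.08  0.06] gap 0.267
[[0.001, -0.277, 0.961], [0.001, 0.961, 0.277], [-1.0, 0.001, 0.002]] q [ 0.606  0.702 -0.6    1.518  0.431  1.055  0.183]
TCP dryer [-0.0465 -0.4525  0.2716] tip [-0.0035 -0.2885  0.2881]
force dryer [ 0.65  0.51 -2.04]
```

>>> {"api": "apply_moves", "payload": {"targets": [{"dx":0,"dy":-0.005,"dz":0.02,"yaw":0},{"dx":0,"dy":0,"dz":0.02,"yaw":0},{"dx":0,"dy":0,"dz":0.023,"yaw":0},{"dx":0,"dy":0,"dz":0,"yaw":0},{"dx":0,"dy":0,"dz":0,"yaw":0}]}}

```text
time_s: 7.8
position: [0.6014, -0.2155, 0.2716]
tool_rot: [-0.219, 1.56, 0.219]
force: [-0.5, -0.7, -2.7]
finger_gap: 0.267
```

```bash
python3 m.py t5
python3 - <<'E'
from ov import *
d=dry(); tip=d+[.043,.164,.0165]; eye=(0,-.2905,.2887)
overlay('t5','o5',(214,192),eye,tip); overlay('t5s','o5s',(250,145),eye,tip)
a=cv2.imread('pics/o5.png');b=cv2.imread('pics/o5s.png'); cv2.imwrite('pics/o5j.png',cv2.resize(np.hstack([a,b]),None,fx=.52,fy=.52))
E
```

```text
t 7.8 p [ 0.6014 -0.2155  0.2716] f [-0.53 -0.72 -2.67] tq [-0.06 -0.11 -0.01] gap 0.267
[[-0.0, -0.275, 0.961], [0.0, 0.961, 0.275], [-1.0, 0.0, -0.0]] q [ 0.582  0.723 -0.594  1.468  0.433  1.083  0.179]
TCP dryer [-0.0295 -0.4545  0.2716] tip [ 0.0135 -0.2905  0.2881]
force dryer [-0.71 -0.55 -2.67]
t 7.9 p [ 0.6011 -0.2159  0.2717] f [ 0.15 -0.87 -1.13] tq [-0.02 -0.08  0.01] gap 0.271
[[-0.0, -0.275, 0.961], [-0.0, 0.961, 0.275], [-1.0, -0.0, -0.001]] q [ 0.583  0.723 -0.594  1.468  0.433  1.083  0.179]
```

View pics/o5j.png

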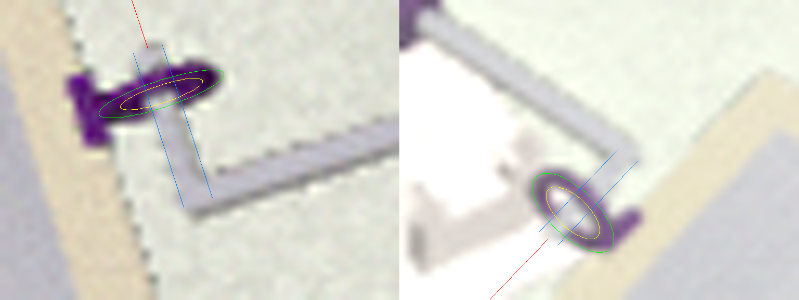

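```bash
cat > arc.py <<'E'
from m import *
def arc(ths,lead=.008):
    cur=dry()[1:]+[.164,.0165]
    for t in ths:
        e=np.array([-.142-.15*np.sin(t),.31-.15*np.cos(t)])+lead*np.array([np.cos(t),-np.sin(t)])
        d=e-cur; cur=e; print('th %.3f dx %.3f dy %.3f'%(t,-d[1]/.3,d[0]/.3), 'mm %.1f'%(np.hypot(*d)*1e3))
E
python3 - <<'E'
from arc import *
arc([1.45,1.42,1.38,1.34,1.3,1.25,1.2,1.15,1.1,1.05,1.0])
E
```

```text
t 7.9 p [ 0.6011 -0.2159  0.2717] f [ 0.15 -0.87 -1.13] tq [-0.02 -0.08  0.01] gap 0.271
[[-0.0, -0.275, 0.961], [-0.0, 0.961, 0.275], [-1.0, -0.0, -0.001]] q [ 0.583  0.723 -0.594  1.468  0.433  1.083  0.179]
th 1.450 dx 0.014 dy 0.003 mm 4.3
th 1.420 dx 0.015 dy 0.003 mm 4.5
th 1.380 dx 0.020 dy 0.004 mm 6.0
th 1.340 dx 0.019 dy 0.005 mm 6.0
th 1.300 dx 0.019 dy 0.006 mm 6.0
th 1.250 dx 0.024 dy 0.009 mm 7.5
th 1.200 dx 0.023 dy 0.010 mm 7.5
th 1.150 dx 0.023 dy 0.011 mm 7.5
th 1.100 dx 0.022 dy 0.012 mm 7.5
th 1.050 dx 0.021 dy 0.013 mm 7.5
th 1.000 dx 0.021 dy 0.014 mm 7.5
```

>>> {"api": "apply_moves", "payload": {"targets": [{"dx":0.014,"dy":0.003,"dz":0.01,"yaw":0},{"dx":0.015,"dy":0.003,"dz":0,"yaw":0},{"dx":0.02,"dy":0.004,"dz":0,"yaw":0},{"dx":0.019,"dy":0.005,"dz":0,"yaw":0},{"dx":0.019,"dy":0.006,"dz":0,"yaw":0},{"dx":0.024,"dy":0.009,"dz":0,"yaw":0}]}}

```text
time_s: 8.5
position: [0.6018, -0.2061, 0.238]
tool_rot: [-0.219, 1.559, 0.219]
force: [0.2, 0.5, -0.9]
finger_gap: 0.269
```

```bash
python3 m.py t6
python3 - <<'E'
from ov import *
d=dry(); tip=d+[.043,.164,.0165]; t=1.25
eye=(0,-.142-.15*np.sin(t),.31-.15*np.cos(t))
overlay('t6','o6',(214,192),eye,tip); overlay('t6s','o6s',(250,145),eye,tip)
a=cv2.imread('pics/o6.png');b=cv2.imread('pics/o6s.png'); cv2.imwrite('pics/o6j.png',cv2.resize(np.hstack([a,b]),None,fx=.52,fy=.52))
E
```

```text
t 8.5 p [ 0.6018 -0.2061  0.238 ] f [ 0.23  0.55 -0.86] tq [ 0.15 -0.13 -0.08] gap 0.269
[[0.0, -0.275, 0.961], [-0.0, 0.961, 0.275], [-1.0, -0.0, 0.0]] q [ 0.563  0.753 -0.579  1.519  0.458  1.008  0.139]
TCP dryer [-0.0265 -0.4456  0.238 ] tip [ 0.0165 -0.2816  0.2545]
force dryer [ 0.38  0.46 -0.86]
t 8.6 p [ 0.6009 -0.2056  0.2371] f [-0.89 -0.55 -1.7 ] tq [-0.03 -0.08  0.01] gap 0.269
[[-0.002, -0.276, 0.961], [0.0, 0.961, 0.276], [-1.0, 0.001, -0.002]] q [ 0.563  0.754 -0.579  1.52   0.458  1.009  0.139]
```

View pics/o6j.png

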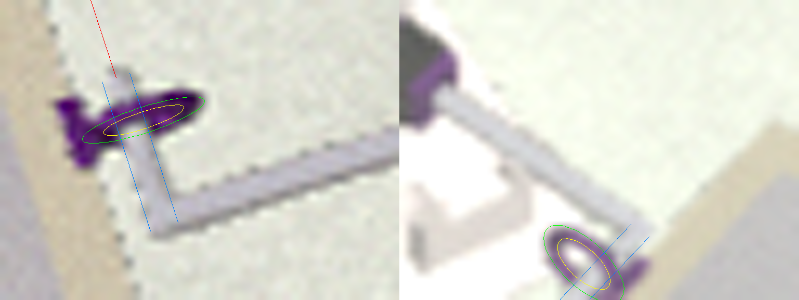

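```bash
cat > arc.py <<'E'
from m import *
def arc(ths,lead=.008,rad=.0):
    d0=dry(); print('tip a',d0[0]+.043); cur=d0[1:]+[.164,.0165]
    for t in ths:
        e=np.array([-.142-(.15+rad)*np.sin(t),.31-(.15+rad)*np.cos(t)])+lead*np.array([np.cos(t),-np.sin(t)])
        d=e-cur; cur=e; print('th %.3f dx %.3f dy %.3f'%(t,-d[1]/.3,d[0]/.3), 'mm %.1f'%(np.hypot(*d)*1e3))
E
python3 - <<'E'
from arc import *
arc(np.arange(1.2,.55,-.05),rad=.0015)
E
```

```text
t 8.6 p [ 0.6009 -0.2056  0.2371] f [-0.89 -0.55 -1.7 ] tq [-0.03 -0.08  0.01] gap 0.269
[[-0.002, -0.276, 0.961], [0.0, 0.961, 0.276], [-1.0, 0.001, -0.002]] q [ 0.563  0.754 -0.579  1.52   0.458  1.009  0.139]
tip a 0.015736100470206946
th 1.200 dx 0.020 dy 0.002 mm 6.0
th 1.150 dx 0.023 dy 0.011 mm 7.6
th 1.100 dx 0.022 dy 0.012 mm 7.6
th 1.050 dx 0.022 dy 0.013 mm 7.6
th 1.000 dx 0.021 dy 0.014 mm 7.6
th 0.950 dx 0.020 dy 0.015 mm 7.6
th 0.900 dx 0.019 dy 0.016 mm 7.6
th 0.850 dx 0.019 dy 0.017 mm 7.6
th 0.800 dx 0.018 dy 0.018 mm 7.6
th 0.750 dx 0.017 dy 0.019 mm 7.6
th 0.700 dx 0.016 dy 0.020 mm 7.6
th 0.650 dx 0.015 dy 0.021 mm 7.6
th 0.600 dx 0.014 dy 0.021 mm 7.6
```

>>> {"api": "apply_moves", "payload": {"targets": [{"dx":0.02,"dy":0.002,"dz":0,"yaw":0},{"dx":0.023,"dy":0.011,"dz":0,"yaw":0},{"dx":0.022,"dy":0.012,"dz":0,"yaw":0},{"dx":0.022,"dy":0.013,"dz":0,"yaw":0},{"dx":0.021,"dy":0.014,"dz":0,"yaw":0},{"dx":0.02,"dy":0.015,"dz":0,"yaw":0},{"dx":0.019,"dy":0.016,"dz":0,"yaw":0},{"dx":0.019,"dy":0.017,"dz":0,"yaw":0},{"dx":0.018,"dy":0.018,"dz":0,"yaw":0}]}}

```text
time_s: 9.5
position: [0.5919, -0.1717, 0.1828]
tool_rot: [-0.219, 1.56, 0.219]
force: [0.6, -1.5, -0.3]
finger_gap: 0.265
```

```bash
python3 m.py t7
python3 - <<'E'
from ov import *
d=dry(); tip=d+[.043,.164,.0165]; t=.8
eye=(0,-.142-.15*np.sin(t),.31-.15*np.cos(t))
_,_,W,K=load('t7s'); print(proj(O+eye[1]*ey+eye[2]*ez,W,K))
_,_,W,K=load('t7'); print(proj(O+eye[1]*ey+eye[2]*ez,W,K))
overlay('t7','o7',(200,192),eye,tip); overlay('t7s','o7s',(265,160),eye,tip)
a=cv2.imread('pics/o7.png');b=cv2.imread('pics/o7s.png'); cv2.imwrite('pics/o7j.png',cv2.resize(np.hstack([a,b]),None,fx=.52,fy=.52))
from arc import arc
arc(np.arange(.75,.05,-.05),rad=.0015)
E
```

```text
t 9.5 p [ 0.5919 -0.1717  0.1828] f [ 0.61 -1.52 -0.27] tq [ 0.05 -0.16 -0.04] gap 0.265
[[0.0, -0.275, 0.961], [-0.0, 0.961, 0.275], [-1.0, -0.0, 0.0]] q [ 0.505  0.789 -0.544  1.637  0.507  0.86   0.033]
TCP dryer [-0.0266 -0.4098  0.1828] tip [ 0.0164 -0.2458  0.1993]
force dryer [ 0.17 -1.63 -0.27]
t 9.6 p [ 0.5914 -0.1709  0.1824] f [-1.36 -0.14 -1.94] tq [ 0.   -0.11  0.01] gap 0.266
[[-0.002, -0.277, 0.961], [0.001, 0.961, 0.277], [-1.0, 0.001, -0.001]] q [ 0.505  0.79  -0.545  1.638  0.506  0.861  0.034]
(np.float64(280.0031967986015), np.float64(192.88581625946938))
(np.float64(217.94910489015098), np.float64(215.08624596603295))
tip a 0.01616150503929184
th 0.750 dx 0.017 dy 0.018 mm 7.5
th 0.700 dx 0.016 dy 0.020 mm 7.6
th 0.650 dx 0.015 dy 0.021 mm 7.6
th 0.600 dx 0.014 dy 0.021 mm 7.6
th 0.550 dx 0.013 dy 0.022 mm 7.6
th 0.500 dx 0.012 dy 0.023 mm 7.6
th 0.450 dx 0.010 dy 0.023 mm 7.6
th 0.400 dx 0.009 dy 0.024 mm 7.6
th 0.350 dx 0.008 dy 0.024 mm 7.6
th 0.300 dx 0.007 dy 0.024 mm 7.6
th 0.250 dx 0.006 dy 0.025 mm 7.6
th 0.200 dx 0.004 dy 0.025 mm 7.6
th 0.150 dx 0.003 dy 0.025 mm 7.6
th 0.100 dx 0.002 dy 0.025 mm 7.6
```

View pics/o7j.png

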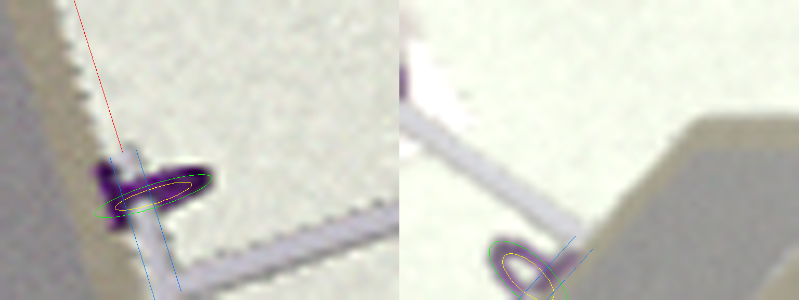

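View pics/t7sc.png

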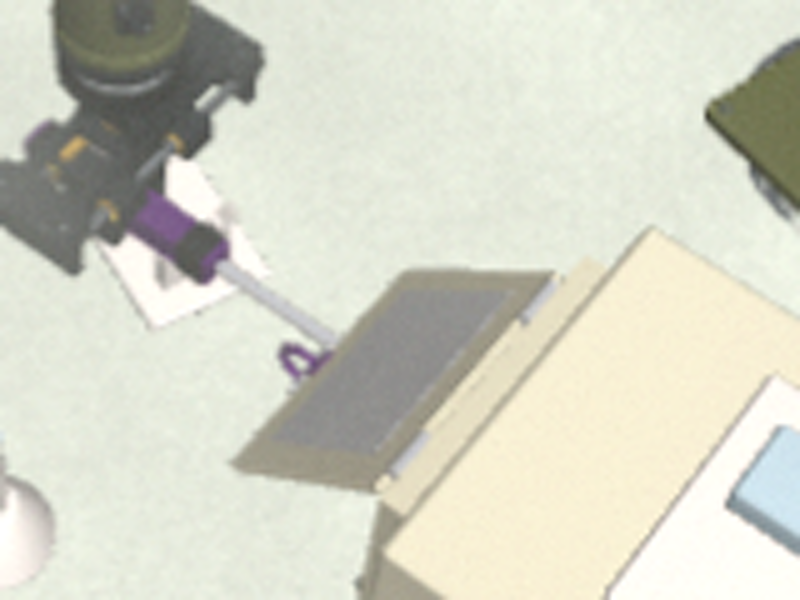

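>>> {"api": "apply_moves", "payload": {"targets": [{"dx":0.017,"dy":0.018,"dz":0,"yaw":0},{"dx":0.016,"dy":0.02,"dz":0,"yaw":0},{"dx":0.015,"dy":0.021,"dz":0,"yaw":0},{"dx":0.014,"dy":0.021,"dz":0,"yaw":0},{"dx":0.013,"dy":0.022,"dz":0,"yaw":0},{"dx":0.012,"dy":0.023,"dz":0,"yaw":0},{"dx":0.01,"dy":0.023,"dz":0,"yaw":0},{"dx":0.009,"dy":0.024,"dz":0,"yaw":0},{"dx":0.008,"dy":0.024,"dz":0,"yaw":0},{"dx":0,"dy":0,"dz":0,"yaw":0}]}}

```text
time_s: 10.6
position: [0.5755, -0.1139, 0.1488]
tool_rot: [-0.22, 1.56, 0.221]
force: [-0.4, 0.7, -2.3]
finger_gap: 0.272
```

```bash
python3 m.py t8
python3 - <<'E'
from arc import *
arc([.3,.25,.2,.15,.12,.1],rad=.0015)
im=cv2.imread('pics/t8.png')[190:270,160:270]; cv2.imwrite('pics/t8d.png',cv2.resize(cv2.convertScaleAbs(im,alpha=1.8),None,fx=7,fy=7,interpolation=cv2.INTER_CUBIC))
E
```

```text
t 10.6 p [ 0.5755 -0.1139  0.1488] f [-0.43  0.67 -2.33] tq [-0.08 -0.13  0.  ] gap 0.272
[[-0.001, -0.277, 0.961], [0.001, 0.961, 0.277], [-1.0, 0.001, -0.0]] q [ 0.405  0.797 -0.506  1.756  0.544  0.733 -0.107]
TCP dryer [-0.0266 -0.3497  0.1488] tip [ 0.0164 -0.1857  0.1653]
force dryer [-0.23  0.76 -2.33]
t 10.7 p [ 0.5757 -0.1152  0.1489] f [-0.05 -0.35 -2.58] tq [-0.06 -0.1  -0.06] gap 0.267
[[-0.0, -0.276, 0.961], [0.0, 0.961, 0.276], [-1.0, 0.0, -0.0]] q [ 0.406  0.797 -0.505  1.755  0.544  0.733 -0.106]
tip a 0.01632080408535591
th 0.300 dx 0.008 dy 0.026 mm 8.3
th 0.250 dx 0.006 dy 0.025 mm 7.6
th 0.200 dx 0.004 dy 0.025 mm 7.6
th 0.150 dx 0.003 dy 0.025 mm 7.6
th 0.120 dx 0.001 dy 0.015 mm 4.6
th 0.100 dx 0.001 dy 0.010 mm 3.0
```

View pics/t8d.png

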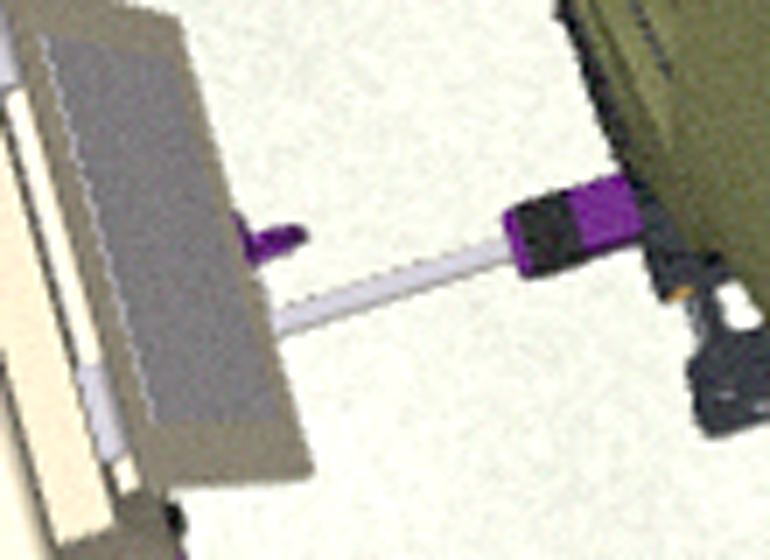

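View pics/t8sc.png

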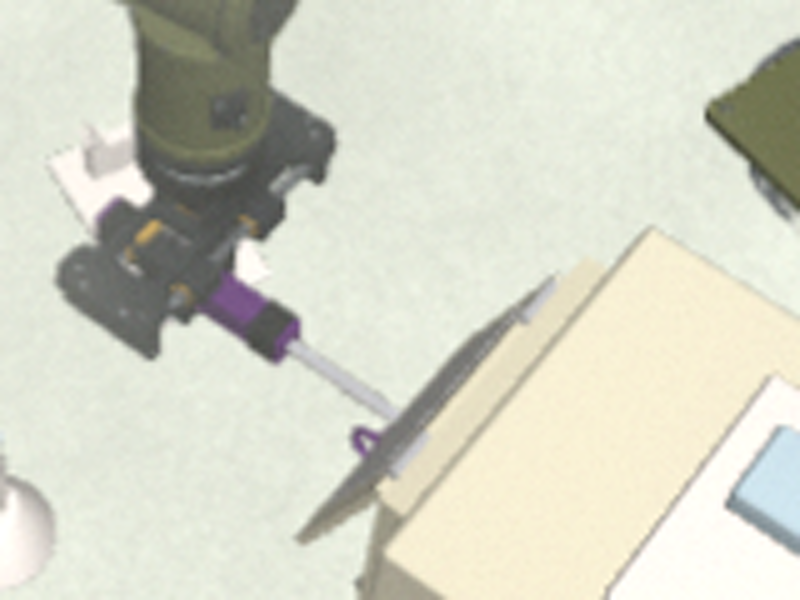

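>>> {"api": "apply_moves", "payload": {"targets": [{"dx":0.008,"dy":0.026,"dz":0,"yaw":0},{"dx":0.006,"dy":0.025,"dz":0,"yaw":0},{"dx":0.004,"dy":0.025,"dz":0,"yaw":0},{"dx":0.003,"dy":0.02,"dz":0,"yaw":0},{"dx":0.001,"dy":0.01,"dz":0,"yaw":0},{"dx":0,"dy":0,"dz":0,"yaw":0},{"dx":0,"dy":0,"dz":0,"yaw":0}]}}

```text
time_s: 11.4
position: [0.5669, -0.0846, 0.1424]
tool_rot: [-0.219, 1.56, 0.22]
force: [0.6, 0.5, -2.2]
finger_gap: 0.266
```

```bash
python3 m.py
```

```text
t 11.4 p [ 0.5669 -0.0846  0.1424] f [ 0.64  0.47 -2.18] tq [-0.04 -0.07 -0.01] gap 0.266
[[-0.0, -0.276, 0.961], [0.0, 0.961, 0.276], [-1.0, 0.0, -0.0]] q [ 0.351  0.79  -0.49   1.802  0.553  0.69  -0.173]
TCP dryer [-0.0267 -0.3192  0.1424] tip [ 0.0163 -0.1552  0.1589]
force dryer [ 0.74  0.28 -2.18]
```

>>> {"api": "apply_moves", "payload": {"targets": [{"dx":0.001,"dy":0.007,"dz":0,"yaw":0},{"dx":0.001,"dy":0.007,"dz":0,"yaw":0},{"dx":0,"dy":0.007,"dz":0,"yaw":0},{"dx":0,"dy":0.005,"dz":0,"yaw":0},{"dx":0,"dy":0.003,"dz":0,"yaw":0},{"dx":0,"dy":0,"dz":0,"yaw":0}]}}

```text
time_s: 12.0
position: [0.5647, -0.0766, 0.1418]
tool_rot: [-0.219, 1.56, 0.219]
force: [0.8, -1.8, -1.0]
finger_gap: 0.267
```

```bash
python3 m.py
```

```text
t 12.0 p [ 0.5647 -0.0766  0.1418] f [ 0.79 -1.82 -1.04] tq [-0.35 -0.12 -0.02] gap 0.267
[[-0.0, -0.275, 0.961], [-0.0, 0.961, 0.275], [-1.0, -0.0, -0.0]] q [ 0.336  0.787 -0.486  1.813  0.554  0.681 -0.191]
TCP dryer [-0.0267 -0.3109  0.1418] tip [ 0.0163 -0.1469  0.1583]
force dryer [ 0.26 -1.97 -1.04]
```

>>> {"api": "apply_moves", "payload": {"targets": [{"dx":0,"dy":0.003,"dz":0,"yaw":0},{"dx":0,"dy":0.003,"dz":0,"yaw":0},{"dx":0,"dy":0,"dz":0,"yaw":0}]}}

```text
time_s: 12.3
position: [0.5642, -0.0749, 0.1418]
tool_rot: [-0.219, 1.56, 0.219]
force: [0.1, -0.9, -1.9]
finger_gap: 0.268
```

```bash
python3 m.py
```

```text
t 12.3 p [ 0.5642 -0.0749  0.1418] f [ 0.1  -0.95 -1.9 ] tq [-0.36 -0.15  0.01] gap 0.268
[[-0.0, -0.275, 0.961], [-0.0, 0.961, 0.275], [-1.0, -0.0, -0.0]] q [ 0.332  0.786 -0.486  1.815  0.554  0.679 -0.194]
TCP dryer [-0.0267 -0.3091  0.1418] tip [ 0.0163 -0.1451  0.1583]
force dryer [-0.16 -0.94 -1.9 ]
```

>>> {"api": "apply_moves", "payload": {"targets": [{"dx":0,"dy":0.003,"dz":0,"yaw":0},{"dx":0,"dy":0,"dz":0,"yaw":0}]}}

```text
time_s: 12.5
position: [0.5639, -0.074, 0.1418]
tool_rot: [-0.219, 1.56, 0.219]
force: [-0.6, -2.4, -0.8]
finger_gap: 0.268
```

```bash
python3 m.py
```

```text
t 12.5 p [ 0.5639 -0.074   0.1418] f [-0.62 -2.42 -0.8 ] tq [-0.43 -0.13  0.02] gap 0.268
[[-0.0, -0.275, 0.961], [0.0, 0.961, 0.275], [-1.0, 0.0, -0.0]] q [ 0.331  0.786 -0.486  1.817  0.554  0.678 -0.196]
TCP dryer [-0.0267 -0.3082  0.1418] tip [ 0.0163 -0.1442  0.1583]
force dryer [-1.26 -2.16 -0.8 ]
```

>>> {"api": "apply_moves", "payload": {"targets": [{"dx":0,"dy":0.003,"dz":0,"yaw":0},{"dx":0,"dy":0,"dz":0,"yaw":0}]}}

```text
time_s: 12.7
position: [0.5637, -0.0731, 0.1418]
tool_rot: [-0.219, 1.56, 0.219]
force: [0.3, -2.3, -2.1]
finger_gap: 0.273
```

```bash
python3 m.py
```

```text
t 12.7 p [ 0.5637 -0.0731  0.1418] f [ 0.31 -2.31 -2.15] tq [-0.36 -0.08  0.01] gap 0.273
[[-0.0, -0.275, 0.961], [0.0, 0.961, 0.275], [-1.0, 0.0, -0.0]] q [ 0.329  0.785 -0.485  1.818  0.554  0.678 -0.198]
TCP dryer [-0.0267 -0.3072  0.1418] tip [ 0.0163 -0.1432  0.1583]
force dryer [-0.33 -2.3  -2.15]
```

>>> {"api": "apply_moves", "payload": {"targets": [{"dx":0,"dy":0.003,"dz":0,"yaw":0},{"dx":0,"dy":0,"dz":0,"yaw":0}]}}

```text
time_s: 12.9
position: [0.5634, -0.0722, 0.1418]
tool_rot: [-0.219, 1.56, 0.219]
force: [0.1, -1.8, -1.8]
finger_gap: 0.272
```

```bash
python3 m.py
```

```text
t 12.9 p [ 0.5634 -0.0722  0.1418] f [ 0.12 -1.78 -1.8 ] tq [-0.39 -0.18  0.04] gap 0.272
[[0.0, -0.275, 0.961], [0.0, 0.961, 0.275], [-1.0, 0.0, 0.0]] q [ 0.328  0.785 -0.485  1.819  0.554  0.677 -0.2  ]
TCP dryer [-0.0267 -0.3063  0.1418] tip [ 0.0163 -0.1423  0.1583]
force dryer [-0.37 -1.74 -1.8 ]
```

>>> {"api": "apply_moves", "payload": {"targets": [{"dx":0,"dy":0.003,"dz":0,"yaw":0},{"dx":0,"dy":0,"dz":0,"yaw":0}]}}

```text
time_s: 13.1
position: [0.5632, -0.0714, 0.1418]
tool_rot: [-0.219, 1.56, 0.219]
force: [0.0, -2.2, -1.6]
finger_gap: 0.267
```

```bash
python3 m.py
```

```text
t 13.1 p [ 0.5632 -0.0714  0.1418] f [ 0.02 -2.16 -1.62] tq [-0.38 -0.15  0.01] gap 0.267
[[-0.0, -0.275, 0.961], [0.0, 0.961, 0.275], [-1.0, 0.0, 0.0]] q [ 0.326  0.784 -0.485  1.82   0.554  0.676 -0.201]
TCP dryer [-0.0267 -0.3054  0.1418] tip [ 0.0163 -0.1414  0.1583]
force dryer [-0.57 -2.09 -1.62]
```

>>> {"api": "apply_moves", "payload": {"targets": [{"dx":0,"dy":0.003,"dz":0,"yaw":0},{"dx":0,"dy":0,"dz":0,"yaw":0}]}}

```text
time_s: 13.3
position: [0.563, -0.0709, 0.1418]
tool_rot: [-0.219, 1.56, 0.218]
force: [0.4, -2.9, -2.0]
finger_gap: 0.268
```

```bash
python3 m.py
```

```text
t 13.3 p [ 0.563  -0.0709  0.1418] f [ 0.37 -2.85 -1.97] tq [-0.58 -0.17  0.06] gap 0.268
[[0.0, -0.275, 0.961], [-0.001, 0.961, 0.275], [-1.0, -0.001, -0.0]] q [ 0.325  0.784 -0.484  1.821  0.554  0.675 -0.203]
TCP dryer [-0.0268 -0.305   0.1418] tip [ 0.0162 -0.141   0.1583]
force dryer [-0.43 -2.84 -1.97]
```

>>> {"api": "apply_moves", "payload": {"targets": [{"dx":0,"dy":0.002,"dz":0,"yaw":0},{"dx":0,"dy":0,"dz":0,"yaw":0}]}}

```text
time_s: 13.5
position: [0.5628, -0.0708, 0.1418]
tool_rot: [-0.219, 1.56, 0.218]
force: [0.7, -4.7, -0.8]
finger_gap: 0.262
```

```bash
python3 m.py
```

```text
t 13.5 p [ 0.5628 -0.0708  0.1418] f [ 0.66 -4.66 -0.78] tq [-0.94 -0.23 -0.06] gap 0.262
[[-0.0, -0.275, 0.962], [-0.001, 0.962, 0.275], [-1.0, -0.001, -0.0]] q [ 0.324  0.784 -0.483  1.821  0.555  0.675 -0.204]
TCP dryer [-0.0269 -0.3048  0.1418] tip [ 0.0161 -0.1408  0.1583]
force dryer [-0.64 -4.66 -0.78]
```

>>> {"api": "apply_moves", "payload": {"targets": [{"dx":0,"dy":0.002,"dz":0,"yaw":0},{"dx":0,"dy":0,"dz":0,"yaw":0}]}}

```text
time_s: 13.7
position: [0.5627, -0.0706, 0.1418]
tool_rot: [-0.219, 1.56, 0.217]
force: [1.1, -6.4, -1.2]
finger_gap: 0.273
```

```bash
python3 m.py
```

```text
t 13.7 p [ 0.5627 -0.0706  0.1418] f [ 1.06 -6.42 -1.18] tq [-1.06 -0.25  0.01] gap 0.273
[[0.0, -0.274, 0.962], [-0.002, 0.962, 0.274], [-1.0, -0.001, -0.0]] q [ 0.323  0.783 -0.483  1.822  0.555  0.675 -0.206]
TCP dryer [-0.027  -0.3046  0.1418] tip [ 0.016  -0.1406  0.1583]
force dryer [-0.73 -6.46 -1.18]
```

>>> {"api": "apply_moves", "payload": {"targets": [{"dx":0,"dy":0.002,"dz":0,"yaw":0},{"dx":0,"dy":0.001,"dz":0,"yaw":0},{"dx":0,"dy":0,"dz":0,"yaw":0}]}}

```text
time_s: 14.0
position: [0.5625, -0.0705, 0.1418]
tool_rot: [-0.219, 1.56, 0.216]
force: [1.2, -7.2, -1.6]
finger_gap: 0.269
```

```bash
python3 m.py
```

```text
t 14.0 p [ 0.5625 -0.0705  0.1418] f [ 1.23 -7.16 -1.61] tq [-1.37 -0.28 -0.04] gap 0.269
[[0.0, -0.274, 0.962], [-0.002, 0.962, 0.274], [-1.0, -0.002, -0.001]] q [ 0.322  0.783 -0.482  1.823  0.555  0.674 -0.207]
TCP dryer [-0.0272 -0.3044  0.1418] tip [ 0.0158 -0.1404  0.1583]
force dryer [-0.78 -7.22 -1.61]
```

>>> {"api": "apply_moves", "payload": {"targets": [{"dx":0,"dy":0.001,"dz":0,"yaw":0},{"dx":0,"dy":0,"dz":0,"yaw":0}]}}

```text
time_s: 14.2
position: [0.5624, -0.0705, 0.1418]
tool_rot: [-0.219, 1.56, 0.215]
force: [1.3, -6.7, -2.0]
finger_gap: 0.269
```

```bash
python3 m.py
```

```text
t 14.2 p [ 0.5624 -0.0705  0.1418] f [ 1.34 -6.72 -2.  ] tq [-1.46 -0.38 -0.06] gap 0.269
[[0.0, -0.273, 0.962], [-0.003, 0.962, 0.273], [-1.0, -0.003, -0.001]] q [ 0.321  0.783 -0.481  1.823  0.555  0.674 -0.208]
TCP dryer [-0.0272 -0.3044  0.1418] tip [ 0.0158 -0.1404  0.1583]
force dryer [-0.55 -6.83 -2.  ]
```

>>> {"api": "apply_moves", "payload": {"targets": [{"dx":0,"dy":0.002,"dz":0,"yaw":0},{"dx":0,"dy":0.002,"dz":0,"yaw":0},{"dx":0,"dy":0,"dz":0,"yaw":0},{"dx":0,"dy":0,"dz":0,"yaw":0}]}}

```text
time_s: 14.6
position: [0.5622, -0.0703, 0.1418]
tool_rot: [-0.22, 1.56, 0.214]
force: [1.3, -9.1, -1.3]
finger_gap: 0.272
```

```bash
python3 m.py
```

```text
t 14.6 p [ 0.5622 -0.0703  0.1418] f [ 1.31 -9.12 -1.3 ] tq [-1.79 -0.36 -0.11] gap 0.272
[[0.0, -0.273, 0.962], [-0.004, 0.962, 0.273], [-1.0, -0.004, -0.001]] q [ 0.32   0.782 -0.48   1.824  0.556  0.673 -0.21 ]
TCP dryer [-0.0274 -0.3042  0.1418] tip [ 0.0156 -0.1402  0.1583]
force dryer [-1.24 -9.13 -1.3 ]
```

>>> {"api": "apply_moves", "payload": {"targets": [{"dx":0,"dy":0,"dz":0,"yaw":0},{"dx":0,"dy":0.001,"dz":0,"yaw":0},{"dx":0,"dy":0,"dz":0,"yaw":0},{"dx":0,"dy":0,"dz":0,"yaw":0},{"dx":0,"dy":0,"dz":0,"yaw":0}]}}

```text
time_s: 15.1
position: [0.5621, -0.0703, 0.1418]
tool_rot: [-0.22, 1.561, 0.213]
force: [1.9, -10.0, -1.7]
finger_gap: 0.269
```

```bash
python3 m.py t9
python3 - <<'E'
from h import *
im=cv2.imread('pics/t9.png')[190:270,140:250]; cv2.imwrite('pics/t9d.png',cv2.resize(cv2.convertScaleAbs(im,alpha=1.8),None,fx=7,fy=7,interpolation=cv2.INTER_CUBIC))
E
```

```text
t 15.1 p [ 0.5621 -0.0703  0.1418] f [  1.89 -10.03  -1.69] tq [-1.79 -0.39 -0.02] gap 0.269
[[-0.0, -0.272, 0.962], [-0.004, 0.962, 0.272], [-1.0, -0.004, -0.001]] q [ 0.319  0.782 -0.479  1.824  0.556  0.673 -0.211]
TCP dryer [-0.0275 -0.3041  0.1418] tip [ 0.0155 -0.1401  0.1583]
force dryer [ -0.93 -10.17  -1.69]
```

View pics/t9d.png

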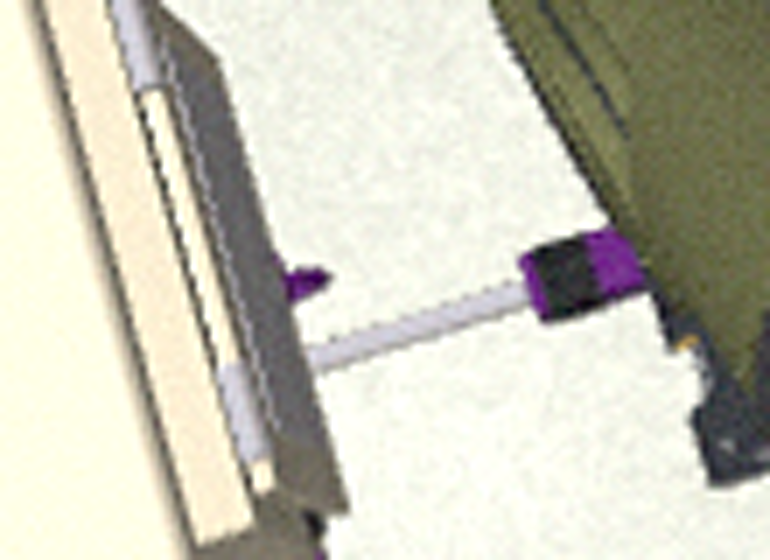

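View pics/t9sc.png

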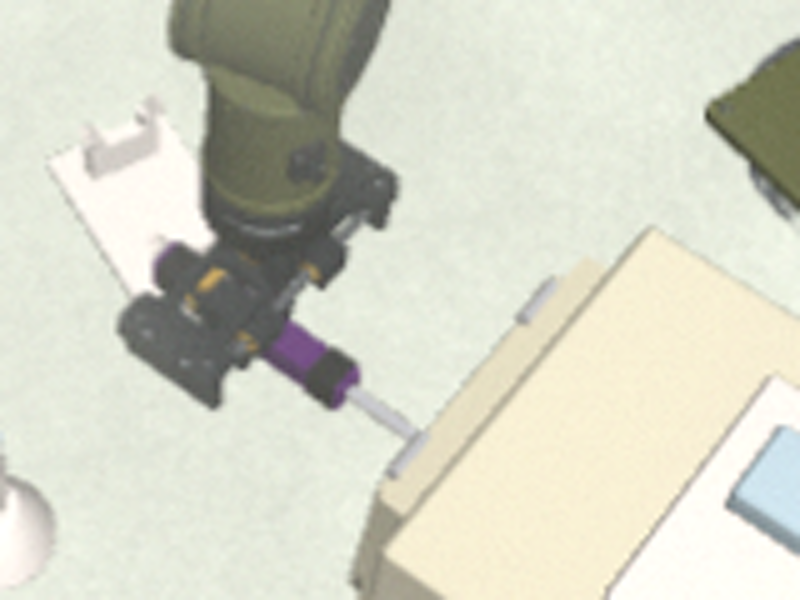

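>>> {"api": "apply_moves", "payload": {"targets": [{"dx":0,"dy":-0.007,"dz":0,"yaw":0},{"dx":0,"dy":-0.007,"dz":0,"yaw":0},{"dx":0,"dy":-0.007,"dz":0,"yaw":0},{"dx":0,"dy":-0.007,"dz":0,"yaw":0},{"dx":0,"dy":-0.005,"dz":0,"yaw":0},{"dx":0,"dy":0,"dz":0,"yaw":0}]}}

```text
time_s: 15.8
position: [0.5647, -0.0761, 0.1418]
tool_rot: [-0.219, 1.56, 0.219]
force: [-0.2, 0.2, -1.3]
finger_gap: 0.267
```

```bash
python3 m.py
```

```text
t 15.8 p [ 0.5647 -0.0761  0.1418] f [-0.2   0.25 -1.26] tq [-0.07 -0.09 -0.  ] gap 0.267
[[0.0, -0.275, 0.961], [0.001, 0.961, 0.275], [-1.0, 0.001, 0.0]] q [ 0.335  0.787 -0.487  1.813  0.554  0.68  -0.191]
TCP dryer [-0.0266 -0.3104  0.1418] tip [ 0.0164 -0.1464  0.1583]
force dryer [-0.13  0.29 -1.26]
```

>>> {"api": "apply_moves", "payload": {"targets": [{"dx":0,"dy":-0.006,"dz":0,"yaw":0},{"dx":0,"dy":0,"dz":-0.02,"yaw":0},{"dx":0,"dy":0,"dz":-0.03,"yaw":0},{"dx":0,"dy":0,"dz":-0.03,"yaw":0},{"dx":0,"dy":0,"dz":0,"yaw":0}]}}

```text
time_s: 16.3
position: [0.5398, -0.0857, 0.1417]
tool_rot: [-0.219, 1.563, 0.218]
force: [-0.1, 0.4, -1.1]
finger_gap: 0.272
```

```bash
python3 m.py
```

```text
t 16.3 p [ 0.5398 -0.0857  0.1417] f [-0.11  0.37 -1.06] tq [-0.06 -0.13 -0.02] gap 0.272
[[-0.003, -0.275, 0.962], [-0.001, 0.962, 0.275], [-1.0, -0.0, -0.003]] q [ 0.356  0.764 -0.479  1.881  0.567  0.638 -0.198]
TCP dryer [-0.0531 -0.3128  0.1417] tip [-0.0101 -0.1488  0.1582]
force dryer [-0.01  0.38 -1.06]
```

>>> {"api": "apply_moves", "payload": {"targets": [{"dx":0,"dy":0,"dz":-0.04,"yaw":0},{"dx":0,"dy":0,"dz":-0.06,"yaw":0},{"dx":0,"dy":0,"dz":0,"yaw":0},{"dx":0,"dy":-0.04,"dz":0,"yaw":0},{"dx":0,"dy":-0.08,"dz":0,"yaw":0},{"dx":0,"dy":-0.12,"dz":0,"yaw":0},{"dx":0,"dy":-0.12,"dz":0,"yaw":0},{"dx":0,"dy":-0.1,"dz":0,"yaw":0},{"dx":0,"dy":0,"dz":0,"yaw":0}]}}

```text
time_s: 17.2
position: [0.5526, -0.2332, 0.1415]
tool_rot: [-0.215, 1.559, 0.208]
force: [0.4, -0.7, -2.7]
finger_gap: 0.271
```

```bash
python3 m.py t10
python3 - <<'E'
from ov import *
im,P=cloud('t10'); D=P-O; da=D@ex; db=D@ey; Z=P[...,2]
hsv=cv2.cvtColor(im,cv2.COLOR_RGB2HSV)
k=(hsv[...,0]>125)&(hsv[...,0]<165)&(hsv[...,1]>90)&(Z>.1)&(Z<.2)&(db<-.13)&(db>-.2)&(abs(da)<.05)
print(k.sum(),np.round(np.percentile(np.stack([da[k],db[k],Z[k]],-1),[3,50,97],axis=0),4))
t=.043
overlay('t10','o10',(165,205),(0,-.142-.15*np.sin(t),.31-.15*np.cos(t)),None)
im=cv2.imread('pics/t10.png')[180:310,140:330]; cv2.imwrite('pics/t10d.png',cv2.resize(cv2.convertScaleAbs(im,alpha=1.8),None,fx=4,fy=4,interpolation=cv2.INTER_CUBIC))
E
```

```text
t 17.2 p [ 0.5526 -0.2332  0.1415] f [ 0.37 -0.7  -2.68] tq [-0.04 -0.03  0.05] gap 0.271
[[0.002, -0.266, 0.964], [-0.004, 0.964, 0.266], [-1.0, -0.005, 0.001]] q [ 0.61   0.823 -0.518  1.724  0.57   0.746  0.071]
TCP dryer [-0.0812 -0.4581  0.1415] tip [-0.0382 -0.2941  0.158 ]
force dryer [ 0.16 -0.78 -2.68]
t 17.3 p [ 0.5519 -0.2269  0.1416] f [ 0.23  0.74 -1.94] tq [ 0.04 -0.13 -0.01] gap 0.272
[[0.001, -0.273, 0.962], [0.0, 0.962, 0.273], [-1.0, -0.0, 0.001]] q [ 0.606  0.821 -0.522  1.731  0.568  0.744  0.07 ]
18 [[-0.0066 -0.1629  0.15  ]
 [-0.0016 -0.1547  0.172 ]
 [ 0.0044 -0.151   0.1859]]
```

View pics/o10.png

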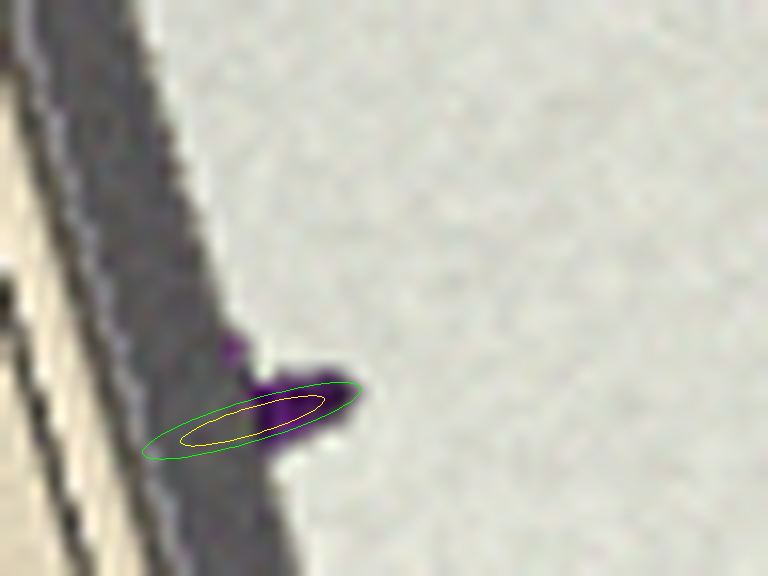

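View pics/t10d.png

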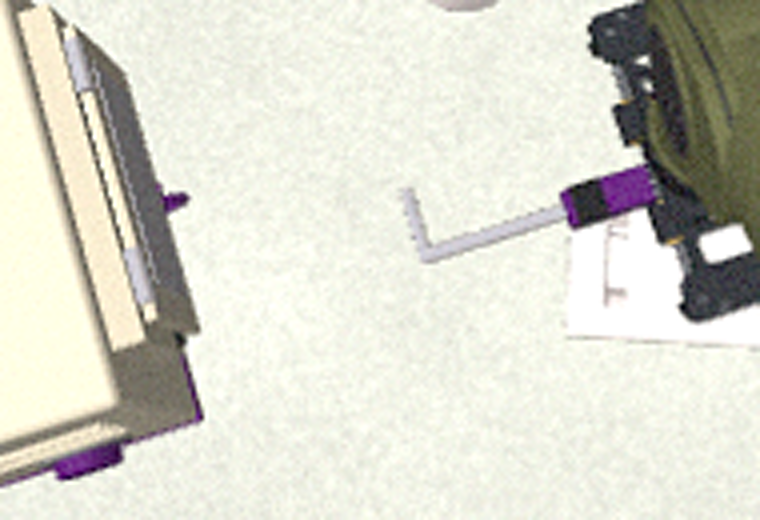

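>>> {"api": "apply_moves", "payload": {"targets": [{"dx":0,"dy":0,"dz":-0.07,"yaw":0},{"dx":0,"dy":0,"dz":0,"yaw":0.03},{"dx":0,"dy":0,"dz":0,"yaw":0.03},{"dx":0,"dy":0,"dz":0,"yaw":0.03},{"dx":0,"dy":0,"dz":0,"yaw":0.029},{"dx":0,"dy":0,"dz":0,"yaw":0},{"dx":0,"dy":0,"dz":0,"yaw":0}]}}

```text
time_s: 18.0
position: [0.5314, -0.2303, 0.142]
tool_rot: [0.072, 1.569, -0.071]
force: [0.7, -0.4, -1.4]
finger_gap: 0.271
```

Run:
```python
from m import *
g=lambda f:cv2.cvtColor(load(f)[0],cv2.COLOR_RGB2GRAY)[192:226,155:186].astype(np.float32)
print(cv2.phaseCorrelate(g('t9'),g('t10')))
def go():
    s=st(); M=R.from_rotvec(s['tool_rot']).as_matrix(); d=M.T@(np.array([.5077,-.2594,.1])-np.array(s['position'])); print('shares to above',np.round(d/.3,4)); print('yaw',np.degrees(np.arctan2(M[1,2],M[0,2])), 'target',np.degrees(np.arctan2(-.098,.995)))
go()
```

```text
t 18.0 p [ 0.5314 -0.2303  0.142 ] f [ 0.68 -0.43 -1.37] tq [-0.05 -0.03  0.  ] gap 0.271
[[0.0, 0.091, 0.996], [0.0, 0.996, -0.091], [-1.0, 0.0, 0.0]] q [ 0.571  0.785 -0.419  1.787  0.479  0.672 -0.211]
((0.08523769992443597, -0.12192356615878452), 1.0324989524152544)
shares to above [ 0.1398 -0.104  -0.0698]
yaw -5.218681411533974 target -5.625060090697967
```

>>> {"api": "apply_moves", "payload": {"targets": [{"dx":0,"dy":-0.052,"dz":-0.035,"yaw":0},{"dx":0,"dy":-0.052,"dz":-0.035,"yaw":0.002},{"dx":0.06,"dy":0,"dz":0,"yaw":0},{"dx":0.06,"dy":0,"dz":0,"yaw":0},{"dx":0,"dy":0,"dz":0,"yaw":0},{"dx":0,"dy":0,"dz":0,"yaw":0}]}}

```text
time_s: 18.6
position: [0.5073, -0.26, 0.1059]
tool_rot: [0.079, 1.57, -0.078]
force: [0.5, 0.5, -1.5]
finger_gap: 0.274
```

Run:
```python
from m import *
snap('wrist','w11'); snap('top','t11')
s=st(); M=R.from_rotvec(s['tool_rot']).as_matrix(); d=M.T@(np.array([.5077,-.2594,.042])-np.array(s['position'])); print('shares to final',np.round(d/.3,4)); print('yaw',np.degrees(np.arctan2(M[1,2],M[0,2])))
a=cv2.imread('pics/w11.png'); b=cv2.imread('pics/t11.png')[200:296,200:360]; b=cv2.resize(cv2.convertScaleAbs(b,alpha=1.8),(640,384),interpolation=cv2.INTER_CUBIC)
j=np.hstack([a,b]); cv2.imwrite('pics/j11.png',cv2.resize(j,(790,263)))
```

```text
t 18.6 p [ 0.5073 -0.26    0.1059] f [ 0.54  0.54 -1.54] tq [-0.03 -0.05  0.01] gap 0.274
[[-0.0, 0.1, 0.995], [0.001, 0.995, -0.1], [-1.0, 0.001, -0.0]] q [ 0.615  0.828 -0.383  1.835  0.525  0.58  -0.202]
shares to final [ 0.2155  0.0029 -0.0015]
yaw -5.752264854385043
```

View pics/j11.png

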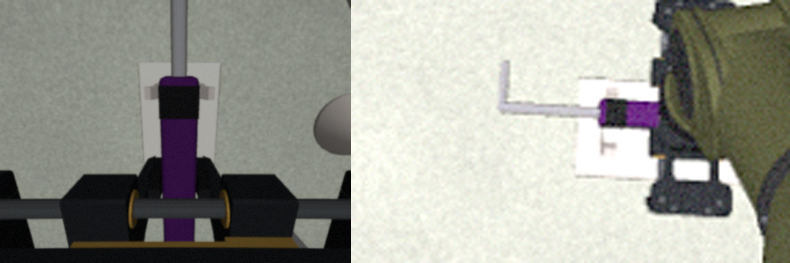

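>>> {"api": "apply_moves", "payload": {"targets": [{"dx":0.06,"dy":0.003,"dz":-0.001,"yaw":0},{"dx":0.06,"dy":0,"dz":0,"yaw":0},{"dx":0.05,"dy":0,"dz":0,"yaw":0},{"dx":0.03,"dy":0,"dz":0,"yaw":0},{"dx":0.012,"dy":0,"dz":0,"yaw":0},{"dx":0.005,"dy":0,"dz":0,"yaw":0},{"dx":0,"dy":0,"dz":0,"yaw":0}]}}

```text
time_s: 19.4
position: [0.5073, -0.2597, 0.0412]
tool_rot: [0.079, 1.568, -0.08]
force: [-0.8, 0.2, -2.5]
finger_gap: 0.266
```

```bash
python3 m.py
```

```text
t 19.4 p [ 0.5073 -0.2597  0.0412] f [-0.8   0.15 -2.49] tq [-0.09 -0.07  0.  ] gap 0.266
[[0.001, 0.101, 0.995], [-0.0, 0.995, -0.101], [-1.0, -0.0, 0.001]] q [ 0.569  0.928 -0.304  1.858  0.589  0.445 -0.261]
TCP dryer [-0.132  -0.4713  0.0412] tip [-0.089  -0.3073  0.0577]
force dryer [-0.73  0.37 -2.49]
```

Still free by a fraction of a millimetre; lower a touch, then open.

>>> {"api": "apply_moves", "payload": {"targets": [{"dx":0.002,"dy":0,"dz":0,"yaw":0},{"dx":0.001,"dy":0,"dz":0,"yaw":0},{"dx":0,"dy":0,"dz":0,"yaw":0}]}}

```text
time_s: 19.7
position: [0.5074, -0.2598, 0.0407]
tool_rot: [0.079, 1.568, -0.08]
force: [-1.2, 0.5, 5.1]
finger_gap: 0.266
```

>>> {"api": "apply_moves", "payload": {"targets": [{"dx":0,"dy":0,"dz":0,"yaw":0},{"dx":0,"dy":0,"dz":0,"yaw":0},{"dx":0,"dy":0,"dz":0,"yaw":0},{"dx":0,"dy":0,"dz":0,"yaw":0},{"dx":0,"dy":0,"dz":0,"yaw":0},{"dx":0,"dy":0,"dz":0,"yaw":0},{"dx":0,"dy":0,"dz":0,"yaw":0},{"dx":0,"dy":0,"dz":0,"yaw":0},{"dx":0,"dy":0,"dz":0,"yaw":0}], "claw": -1}}

```text
time_s: 20.6
position: [0.5069, -0.2596, 0.0398]
tool_rot: [0.08, 1.569, -0.08]
force: [-0.5, -0.0, 0.4]
finger_gap: 0.997
```

```bash
python3 m.py
```

```text
t 20.6 p [ 0.5069 -0.2596  0.0398] f [-0.48 -0.02  0.4 ] tq [-0.03 -0.02  0.  ] gap 0.997
[[0.0, 0.101, 0.995], [-0.0, 0.995, -0.101], [-1.0, -0.0, 0.0]] q [ 0.568  0.93  -0.302  1.858  0.59   0.443 -0.262]
TCP dryer [-0.1324 -0.471   0.0398] tip [-0.0894 -0.307   0.0563]
force dryer [-0.47  0.11  0.4 ]
```

Rise straight up, then move back towards −y to clear the views.

>>> {"api": "apply_moves", "payload": {"targets": [{"dx":-0.04,"dy":0,"dz":0,"yaw":0},{"dx":-0.08,"dy":0,"dz":0,"yaw":0},{"dx":-0.12,"dy":0,"dz":0,"yaw":0},{"dx":-0.14,"dy":0,"dz":0,"yaw":0},{"dx":-0.14,"dy":0,"dz":0,"yaw":0},{"dx":-0.14,"dy":0,"dz":0,"yaw":0},{"dx":0,"dy":-0.1,"dz":-0.1,"yaw":0},{"dx":0,"dy":-0.1,"dz":-0.1,"yaw":0},{"dx":0,"dy":-0.1,"dz":-0.1,"yaw":0},{"dx":0,"dy":0,"dz":0,"yaw":0},{"dx":0,"dy":0,"dz":0,"yaw":0}]}}

```text
time_s: 21.7
position: [0.4075, -0.3407, 0.2386]
tool_rot: [0.081, 1.569, -0.082]
force: [0.6, 1.2, 0.4]
finger_gap: 1.0
```

```bash
python3 m.py t12
python3 - <<'E'
from ov import *
for f in('top0','t12'):
    im,P=cloud(f); Z=P[...,2]; hsv=cv2.cvtColor(im,cv2.COLOR_RGB2HSV)
    h=(hsv[...,0]>125)&(hsv[...,0]<165)&(hsv[...,1]>110)&(Z<.12)&(Z>.05)&(P[...,1]<-.12)&(P[...,1]>-.36)&(P[...,0]>.4)&(P[...,0]<.6)
    q=P[h]; c=q.mean(0); d=np.linalg.svd(q-c,full_matrices=False)[2][0]; d*=np.sign(d[1]); print(f,h.sum(),np.round(c,4),'dir',np.round(d,3),'z',np.median(q[:,2]))
    for n,(x0,x1,y0,y1,zl) in dict(A=(.6,.8,-.2,-.05,.01),B=(.6,.8,-.32,-.2,.01),beak=(.6,.75,-.52,-.42,.03)).items():
        w=(P[...,0]>x0)&(P[...,0]<x1)&(P[...,1]>y0)&(P[...,1]<y1)&(Z>zl)&(Z<.2); print(n,np.round(P[w].mean(0),4),w.sum())
g=lambda f:cv2.cvtColor(load(f)[0],cv2.COLOR_RGB2GRAY)[192:226,155:186].astype(np.float32)
print(cv2.phaseCorrelate(g('t9'),g('t12')))
cv2.imwrite('pics/f12.png',cv2.resize(cv2.convertScaleAbs(cv2.imread('pics/t12.png')[140:300,140:420],alpha=1.6),None,fx=2.8,fy=2.8,interpolation=cv2.INTER_CUBIC))
E
```

```text
t 21.7 p [ 0.4075 -0.3407  0.2386] f [0.59 1.19 0.37] tq [-0.06 -0.14 -0.05] gap 1.0
[[0.001, 0.104, 0.995], [-0.001, 0.995, -0.104], [-1.0, -0.001, 0.001]] q [ 0.931  0.603 -0.522  1.839  0.404  0.806  0.097]
TCP dryer [-0.2502 -0.5218  0.2386] tip [-0.2072 -0.3578  0.2551]
force dryer [0.89 0.98 0.37]
t 21.8 p [ 0.4095 -0.339   0.2385] f [ 0.47 -0.17  0.8 ] tq [ 0.   -0.08  0.04] gap 0.999
[[0.002, 0.099, 0.995], [0.0, 0.995, -0.099], [-1.0, 0.0, 0.002]] q [ 0.928  0.604 -0.524  1.838  0.404  0.805  0.097]
top0 357 [ 0.5065 -0.2592  0.0711] dir [ 0.101  0.995 -0.001] z 0.07119737607675236
A [ 0.7327 -0.1102  0.0558] 648
B [ 0.719  -0.2696  0.0569] 655
beak [ 0.6507 -0.4632  0.054 ] 288
t12 356 [ 0.5065 -0.2593  0.0713] dir [ 0.1    0.995 -0.002] z 0.07134526938114871
A [ 0.7328 -0.11    0.0561] 646
B [ 0.7191 -0.2697  0.0567] 658
beak [ 0.6511 -0.4628  0.054 ] 287
((0.03426216373679303, -0.00980331795669187), 1.0331117463194661)
```

View pics/f12.png

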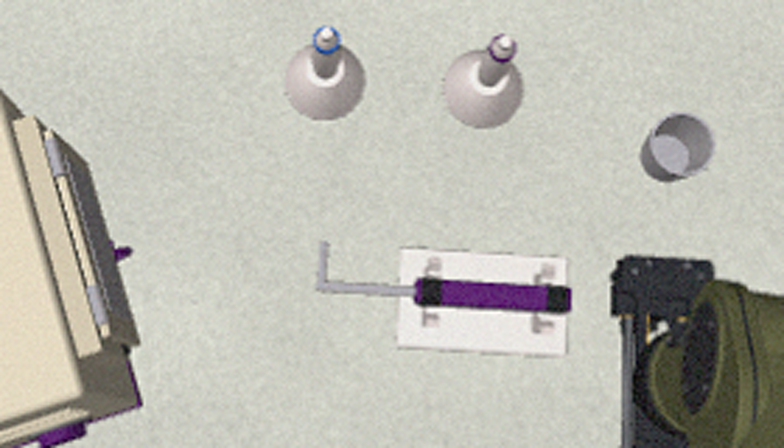

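The rod lies back within 0.2 mm of its starting position, the bystanders haven't moved, and the flap hasn't shifted since it was pressed. I'm handing in.

```bash
python3 -c "
from workcell import manip
print(manip.hand_in())"
```

```text
the job is handed in; nothing more can be done
None
```

I hooked the ring, swung the flap shut, pressed it on its stop, unhooked, and laid the rod back in its rest. I handed the job in at about 22 s of the 64 s allowed, and no verdict was reported.

- **Hooking:** camera overlays showed the prong about 13 mm past the ring's centre plane, with the flap still open at about 1.43 rad.
- **Closing:** I swung the flap down its arc at roughly 0.5 rad/s. I felt the stop near 0.04 rad; this angle is worked out from the prong position and the images, not read from the joint.
- **Pressing:** the wrist reading along the dryer's y rose to 9–10 N and stayed there for about 0.5 s; the highest I read was 10.2 N. That is the wrist sensor, with about 1 N of noise, not the rod-to-dryer contact force itself.
- **Unhooking:** the last top picture matches the pressed one to about 0.04 px, so the flap did not move when the prong came out.
- **Rod:** its handle lies within about 0.2 mm of where it started, with its top at 71 mm and its direction unchanged within the measurement.
- **Bystanders:** the lamp wand, handset and beaker are within about 0.6 mm of where they were.
- **Gripper:** it is open and well clear of everything.

No check failed or disagreed.

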